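# Refill the dishwasher-tablet tub with the scoop

## Robot

A 6-joint arm with a two-finger parallel gripper is mounted at the origin on a cart in front of the work surface, level with it; the furniture and walls round the work are solid. World frame = base frame: x ahead of the robot, y to its left, z up, the work surface at z = 0. Lengths are in m, angles in rad, forces in N, time in s.
With the tool pointing down it reaches from about 0.3 to 0.875 m from the base axis. Payload 4.2 kg.
Tool frame: the origin (TCP) lies midway between the tips of the shut fingers; the grasp point (between the pads) lies behind it (tcp_to_grasp is the z of the grasp point in the tool frame, in m); z points along the fingers, y is the line along which they close (so a half turn about z gives the same grasp; the last joint's range is limited). The gripper opens to 85 mm and grips with 20 to 120 N. Pads are 22 mm wide; open, the fingers measure 114 mm over their backs; the gripper's body (76 mm by 85 mm) begins 54 mm behind the grasp point. The pads swing forward as they close: fully open they stand 13 mm farther back than shut.
Start: joints at [-1.229, 0.32, 1.565, -0, 1.257, -0.02], TCP at [0.204, -0.538, 0.231] pointing down, gripper open.
Joint ranges: [-3.11, 3.11], [-0.84, 2.01], [0.21, 2.61], [-1.34, 4.49], [0.05, 2.63], [-2.56, 2.56]. Speed limits (rad/s): [2.57, 2.57, 3.14, 3.14, 3.14, 3.14].

## Interface

Orientations are given as a 3x3 rotation matrix whose columns are the frame's x, y, z axes.
In Python, from cell import * gives the robot as it stands.
- The arm moves only by the tool step_arm, never from a script. Its argument "commands" is a list of rows, each an object of numbers: "x", "y", "z": the shift along the tool's x, y, z in mm; "yaw": the turn about the tool's z in degrees. A call has 1 to 12 rows; each row is the pose to reach, as a shift and turn from the pose commanded when the call began, along the tool's axes at that moment; what a row does not reach only later rows make up. A row lasts 1/12 s, in which the tool goes at most 41.7 mm and 7.16 degrees, less where a joint would pass 70% of its speed; a pose out of reach is approached as far as the arm can. A call with a gripper value outside its range is refused whole. "jaw" is the finger opening in mm, from 0 to 85.4, set as the call begins (left out, the last holds). The fingers move at their own pace and stop on an object; "squeeze" is the grip in N (left out, the last holds). Time passes only in rows, so rows that repeat a pose let the fingers close. It gives the time, the measured TCP pose, the force, the opening and the grip force at its end, in the units of the state.
- state(): the state, without advancing time (a new reading comes with each control period).
- get_image(name): name is "scene" or "top" or "wrist"; returns a dict with "img" (400x640x3 uint8, red, green, blue), "range_z" (400x640 float32, m along the optical axis (not along the pixel's ray), 0 where there is no reading), "fx", "fy", "cx", "cy" (pixels), "R" (3x3) and "t" (3): a world point X has camera coordinates R X + t; the wrist camera has in their place "tool_from_camera" (4x4, takes a point from camera to tool coordinates, whose origin is the TCP and whose axes are the flange's). Camera axes: x right, y down, z forward; pixel columns grow to the right and rows downward; lengths in m; the calibration is good to about 2 mm. A picture is of the moment at which its call begins: read the wrist's pose just before it.
- hand_in(): hands the job in; it is judged then, once.
The state is a dict: "clock": time; "joint_pos": joint angles; "qvel": joint speeds; "joint_efforts": joint torques, N m; "eef_pos": TCP position; "tool_rot": TCP orientation; "ft_force": force on the tool from outside, world axes, zero at the start; "wrist_torque": the same for the moment, N m; "grip_width": opening from 0.0 (shut) to 1.0 (fully open); "grasp_force": force on a finger pad.
Only numpy, scipy, OpenCV 4.12 (cv2) and the standard library are available. Lean on these libraries where they do the work, as an engineer would, in place of code of your own. Each camera call takes 0.05 s, during which the arm holds its last target. There are 200 camera calls.

## Task

Gather the spilled dishwasher tablets into the scoop with the others, then press the tub's lever fully down so that its lid opens, and pour all the tablets from the scoop into the tub. Stand the empty scoop upright in the middle of its cork mat again and ease the lever fully back up so that the lid closes gently without slamming; work the lid only by its lever, and leave the mug, the tumbler and the low gold tin alone.

Things in the scene. Friction and masses are not known exactly. Their poses are not given: they have to be found in the camera images.
- tub: white open-topped tablet tub fixed to the worktop: walls 160 mm (its x) by 140 mm (its y), 4 mm thick, on a grey base 170 x 150 mm, rim 100 mm above the worktop. Origin: centre of its underside; its own -x side is the front, where the lever sticks out; z up
- tub_mouth (a point): centre of the tub's mouth, in the rim plane, 100 mm above the worktop
- tub_lid (a joint): green flat lid (168 x 148 x 8 mm), hinged along the tub's rear (+x) rim, rad: 0 shut, 1.35 fully open, when it stands almost upright at the rear. Driven by the lever at 2.7 x the lever's angle; not to be handled itself. It closes gently below 2.5 rad/s
- tub_lever (a joint): steel pedal lever at the tub's front, rad: 0 up (lid shut), 0.5 pressed fully down (lid open). It is stiff (about 9 N to press and 4 N to raise at the grip) and stays wherever it is left; it has no spring. Its hinge is at point lever_hinge along the tub's y; positive turns the outer end down
- lever_hinge (a point): middle of the lever's hinge axis, 87 mm in front of the tub's centre and 48 mm above the worktop; axes as the tub's
- lever_grip (a point): grip point on the black upright fin at the lever's outer end, 55 mm in front of the hinge and 45 mm above it when the lever is up, 70 mm in front and 13 mm above when down. The fin is 18 mm thick along the tub's y, 30 mm long, and rises 40 mm from the 50 mm wide lever plate; its top lies 12 mm above this point. Taken from above across its thickness it can be pushed down and drawn up
- scoop: blue open-fronted scoop, 0.1 kg. Origin: centre of its underside; its mouth points to its own +x, its handle to -x; z up. Floor 80 (x) x 76 mm (y), 3 mm thick; back wall (at x = -40 mm) and side walls 55 mm high, 3 mm thick, inner width 70 mm; in front of the floor a ramp rises at 25 degrees from x = 40 mm to the lip at x = 86 mm, between side walls 46 mm high
- scoop_grip (a point): grip point on the scoop's black handle fin, at scoop x = -63 mm, z = 65 mm. The fin is 14 mm thick (scoop y), 46 mm long (x from -86 to -40 mm) and its top is at z = 85 mm
- scoop_lip (a point): middle of the scoop's lip, scoop x = 86 mm, z = 26 mm
- mat: cork mat fixed on the worktop, 200 mm (x) by 110 mm (y), 4 mm thick, on which the scoop stands at the start, its mouth towards the +x end of the mat. Origin: centre of its underside
- tablet_1: dishwasher tablet, white with a blue layer and a red dot, 36 (x) x 26 (y) x 16 mm (z), 20 g; origin: centre of its underside. Starts in the scoop
- tablet_2: dishwasher tablet, white with a blue layer and a red dot, 36 (x) x 26 (y) x 16 mm (z), 20 g; origin: centre of its underside. Starts in the scoop
- tablet_3: dishwasher tablet, white with a blue layer and a red dot, 36 (x) x 26 (y) x 16 mm (z), 20 g; origin: centre of its underside. Spilled on the worktop; may be absent
- tablet_4: dishwasher tablet, white with a blue layer and a red dot, 36 (x) x 26 (y) x 16 mm (z), 20 g; origin: centre of its underside. Spilled on the worktop; may be absent
- tablet_5: dishwasher tablet, white with a blue layer and a red dot, 36 (x) x 26 (y) x 16 mm (z), 20 g; origin: centre of its underside. Spilled on the worktop; may be absent
- tablet_6: dishwasher tablet, white with a blue layer and a red dot, 36 (x) x 26 (y) x 16 mm (z), 20 g; origin: centre of its underside. Spilled on the worktop; may be absent
- mug_2: light blue mug, 96 mm high, a bystander to be left alone. Origin: underside
- tumbler: glass tumbler, 81 mm wide, 92 mm high, a bystander to be left alone. Origin: underside
- tin_fish: low round gold tin, 86 mm wide, 40 mm high, a bystander to be left alone. Origin: underside
Mind the look-alikes: they are no part of the job. What is shaped like the tablet_5 but green or pink is not meant.

How it is judged:
By the outcome, as a careful person would: the job done as asked, in the order asked, and still so for the second after the job is handed in, with the robot touching nothing.
Of tablet_3, tablet_4, tablet_5, tablet_6 only 2 to 4 are there at a start; the rules pass over those that are not, and their reading is None.
At some moment in a run one of tablet_3, tablet_4, tablet_5, tablet_6, scoop may be knocked a few centimetres aside while the robot is not near it.
It also fails if it takes over 210 s, if anything falls off the work surface, if the arm or the gripper's body presses on something with over 40 N, if the wrist force passes 120 N, or if a joint passes its speed limit or range.

## Working session

There is one attempt and no reset: what is moved stays moved. The work goes in short steps, Python scripts to look and compute and a tool call to move; the robot and the scene stay as the last step left them, time stands still between calls to the robot, and variables do not carry over. Pictures are saved under pics/ and viewed, at most 14 in all, crops included, and the job is handed in when it is done.

Besides the shell and the picture viewer there is one more tool, called after "Call:" as name(argument=value, ...), one argument or row to a line, values as JSON. step_arm: Moves the arm, as the interface text tells. Its arguments: {"type":"object","properties":{"commands":{"type":"array","items":{"type":"object","properties":{"x":{"type":"number"},"y":{"type":"number"},"z":{"type":"number"},"yaw":{"type":"number"}}}},"jaw":{"type":"number"},"squeeze":{"type":"number"}},"required":["commands"]}

```bash
ls; mkdir -p pics; cat > h.py <<'E'
from cell import *
import numpy as np, cv2
def snap(n,f):
    d=get_image(n); cv2.imwrite('pics/'+f,d['img'][:,:,::-1]); np.savez('pics/'+f+'.npz',**{k:v for k,v in d.items()}); return d
def w(d,u,v,z=None):
    R=np.array(d['R']);t=np.array(d['t'])
    r=np.array([(u-d['cx'])/d['fx'],(v-d['cy'])/d['fy'],1.])
    if z is None: return R.T@(r*d['range_z'][int(v),int(u)]-t)
    c=-R.T@t; q=R.T@r; return c+q*(z-c[2])/q[2]
E
python3 - <<'E'
from h import *
s=state();print(s)
d=snap('top','top1.png');snap('scene','scene1.png');print(d['R'],d['t'],d['fx'])
E
```

```text
pics
{'clock': 0.0, 'joint_pos': array([-1.22901428e+00,  3.20315191e-01,  1.56567880e+00,  3.60382065e-05,
        1.25739943e+00, -1.99354814e-02]), 'qvel': array([ 0.00170031,  0.00016038, -0.00068951,  0.00293983, -0.00254295,
        0.00033853]), 'joint_efforts': array([-1.57208826e-03, -4.15532005e+01, -2.34162837e+01, -1.69853511e-04,
        8.04752897e-03, -1.58018469e-05]), 'eef_pos': array([ 0.20336775, -0.53732627,  0.23046897]), 'tool_rot': array([[ 9.35294364e-01,  3.53870211e-01, -5.71257850e-04],
       [ 3.53870666e-01, -9.35292807e-01,  1.70810131e-03],
       [ 7.01528144e-05, -1.79972893e-03, -9.99998378e-01]]), 'ft_force': array([-0.14648045, -0.48828363, -0.10888227]), 'wrist_torque': array([-0.02814992,  0.00689375, -0.00547223]), 'grasp_force': 0.0, 'grip_width': 1.0004148578038423}
[[-0.39417029 -0.91895591  0.01223975]
 [-0.8553931   0.36197119 -0.37051248]
 [ 0.3360542  -0.15651481 -0.92874684]] [0.19560848 0.53918762 1.2841273 ] 402.96114707787734
```

View pics/top1.png

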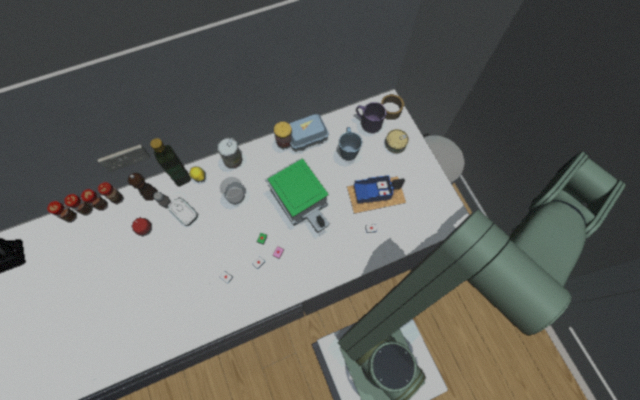

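View pics/scene1.png

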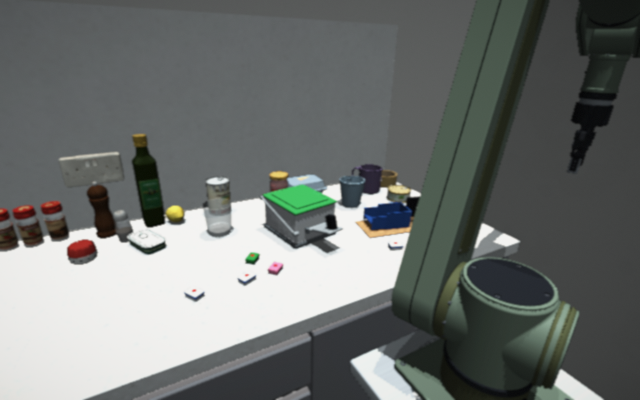

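```bash
python3 - <<'E'
from h import *
d=dict(np.load('pics/top1.png.npz'))
im=d['img'][100:300,200:430,::-1]
cv2.imwrite('pics/c1.png',cv2.resize(im,None,fx=3.0,fy=3.0,interpolation=cv2.INTER_CUBIC))
for n,u,v,z in [('t_a',371,227,.016),('t_b',258,262,.016),('t_c',226,277,.016),('lidcorners',297,161,.108),('',326,186,.108),('',292,213,.108),('',268,186,.108),('pink',278,252,.016),('green',262,238,.016)]:
    print(n,w(d,u,v,z).round(3),w(d,u,v).round(3))
E
```

```text
t_a [ 0.42  -0.17   0.016] [ 0.419 -0.169  0.017]
t_b [0.459 0.244 0.016] [0.459 0.244 0.016]
t_c [0.453 0.361 0.016] [0.452 0.361 0.017]
lidcorners [ 0.721 -0.011  0.108] [ 0.721 -0.011  0.108]
 [ 0.593 -0.067  0.108] [ 0.635 -0.089 -0.003]
 [0.547 0.078 0.108] [0.547 0.078 0.107]
 [0.671 0.117 0.108] [ 0.719  0.111 -0.002]
pink [0.464 0.168 0.016] [0.463 0.168 0.022]
green [0.533 0.202 0.016] [0.533 0.202 0.018]
```

View pics/c1.png

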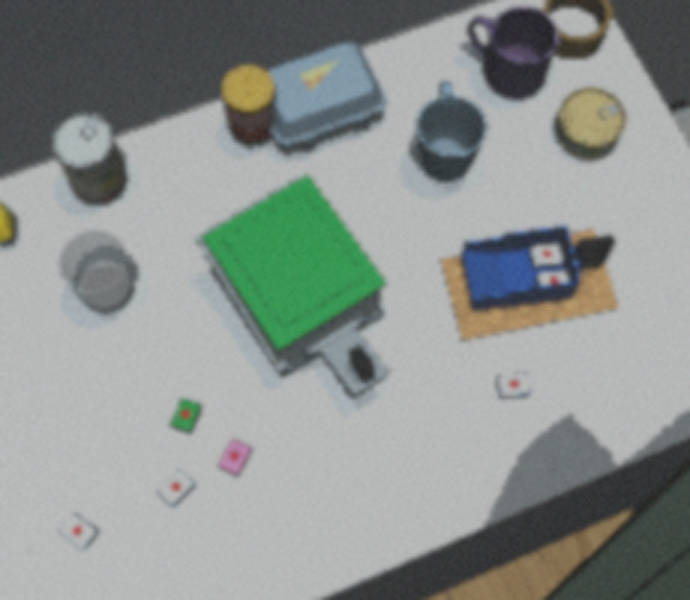

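```bash
python3 - <<'E'
from h import *
d=dict(np.load('pics/top1.png.npz'))
P=lambda u,v,z: w(d,200+u/3-.33,100+v/3-.33,z)
def pr(n,*p):
    for q in p: print(n,P(*q).round(3))
L=[P(*q,.108) for q in [(305,178),(384,285),(280,348),(202,238)]]
print(np.round(L,3)); c=np.mean(L,0); print('lid c',c, [np.linalg.norm(L[i]-L[i-1]).round(3) for i in range(4)])
print('lever dir', np.degrees(np.arctan2(*((L[0]+L[3])-(L[1]+L[2]))[1::-1])))
pr('finlev',(362,362,.105))
M=[P(*q,.004) for q in [(441,260),(593,232),(617,308),(462,341)]]
print(np.round(M,3),'c',np.mean(M,0),[np.linalg.norm(M[i]-M[i-1]).round(3) for i in range(4)],'yaw',np.degrees(np.arctan2(*((M[0]+M[3])-(M[1]+M[2]))[1::-1])))
pr('back corners top',(569,229,.059),(577,298,.059)); pr('fin end/start',(612,242,.089),(578,252,.089))
pr('lip corners',(464,243,.050),(472,306,.05))
pr('tabs',(513,384,.016),(176,487,.016),(78,531,.016))
pr('intabs',(547,255,.023),(553,281,.023))
pr('mug',(450,130,.096));pr('mugbase',(447,165,0));pr('tumb',(100,262,.092));pr('tin',(591,115,.04))
E
```

```text
[[ 0.723 -0.028  0.108]
 [ 0.561 -0.059  0.108]
 [ 0.537  0.078  0.108]
 [ 0.697  0.111  0.108]]
lid c [0.62936673 0.0254399  0.108     ] [np.float64(0.142), np.float64(0.164), np.float64(0.14), np.float64(0.163)]
lever dir 11.323933304161
finlev [ 0.487 -0.     0.105]
[[ 0.601 -0.158  0.004]
 [ 0.561 -0.351  0.004]
 [ 0.458 -0.331  0.004]
 [ 0.494 -0.137  0.004]] c [ 0.52859232 -0.24439137  0.004     ] [np.float64(0.109), np.float64(0.197), np.float64(0.105), np.float64(0.197)] yaw 78.96278055674289
back corners top [ 0.558 -0.305  0.059]
back corners top [ 0.474 -0.273  0.059]
fin end/start [ 0.513 -0.333  0.089]
fin end/start [ 0.517 -0.29   0.089]
lip corners [ 0.594 -0.182  0.05 ]
lip corners [ 0.516 -0.156  0.05 ]
tabs [ 0.418 -0.167  0.016]
tabs [0.458 0.243 0.016]
tabs [0.454 0.362 0.016]
intabs [ 0.549 -0.277  0.023]
intabs [ 0.515 -0.268  0.023]
mug [ 0.72  -0.217  0.096]
mugbase [ 0.721 -0.222 -0.   ]
tumb [0.722 0.23  0.092]
tin [ 0.696 -0.41   0.04 ]
```

```bash
cat >> h.py <<'E'
def go(x,y,z,yaw=None):
    s=state();T=np.array(s['tool_rot']);p=np.array(s['eef_pos'])
    d=T.T@(np.array([x,y,z])-p)*1000
    cur=np.degrees(np.arctan2(T[1,0],T[0,0]))
    dy=0 if yaw is None else -((yaw-cur+180)%360-180)
    print('clk',round(s['clock'],1),'pos',p.round(4),'yaw',cur.round(1),'-> shift',d.round(1),'yaw',round(dy,1),'rows>',np.ceil(max(np.linalg.norm(d)/41.7,abs(dy)/7.16)))
def wristw(d,s,u,v,z=None):
    T=np.eye(4);T[:3,:3]=s['tool_rot'];T[:3,3]=s['eef_pos'];M=T@np.array(d['tool_from_camera'])
    r=np.array([(u-d['cx'])/d['fx'],(v-d['cy'])/d['fy'],1.])
    if z is None: return (M@np.r_[r*d['range_z'][int(v),int(u)],1])[:3]
    q=M[:3,:3]@r;c=M[:3,3];return c+q*(z-c[2])/q[2]
E
python3 -c "
from h import *
import cell
print([ (k,getattr(cell,k)) for k in dir(cell) if 'tcp' in k.lower()])
go(.45,-.2,.28,70)"
```

```text
[('tcp_to_grasp', -0.0187)]
clk 0.1 pos [ 0.2034 -0.5374  0.2305] yaw 20.7 -> shift [ 350.1 -228.3  -49.1] yaw -49.3 rows> 11.0
```

Call:
step_arm(
  commands=[
    {"x":350,"y":-228,"z":-49,"yaw":-49.3},
    {"x":350,"y":-228,"z":-49,"yaw":-49.3},
    {"x":350,"y":-228,"z":-49,"yaw":-49.3},
    {"x":350,"y":-228,"z":-49,"yaw":-49.3},
    {"x":350,"y":-228,"z":-49,"yaw":-49.3},
    {"x":350,"y":-228,"z":-49,"yaw":-49.3},
    {"x":350,"y":-228,"z":-49,"yaw":-49.3},
    {"x":350,"y":-228,"z":-49,"yaw":-49.3},
    {"x":350,"y":-228,"z":-49,"yaw":-49.3},
    {"x":350,"y":-228,"z":-49,"yaw":-49.3},
    {"x":350,"y":-228,"z":-49,"yaw":-49.3},
    {"x":350,"y":-228,"z":-49,"yaw":-49.3},
  ],
)

```text
clock: 1.1
eef_pos: [0.4512, -0.1988, 0.2802]
tool_rot: [[0.337, 0.941, -0.0], [0.941, -0.337, 0.0], [-0.0, -0.0, -1.0]]
ft_force: [-0.8, 0.6, 0.2]
grip_width: 1.002
grasp_force: 0.0
```

```bash
python3 - <<'E'
from h import *
s=state();print(s['eef_pos'],s['qvel'].max())
d=snap('wrist','w1.png');print(np.array(d['tool_from_camera']).round(3),d['fx'])
np.savez('pics/w1.s.npz',**s)
E
```

```text
[ 0.45119918 -0.19882009  0.28017247] 0.019023060159922753
[[ 0.    -0.96  -0.278  0.071]
 [ 1.     0.001 -0.     0.   ]
 [ 0.    -0.278  0.96  -0.142]
 [ 0.     0.     0.     1.   ]] 327.5282823520516
```

View pics/w1.png

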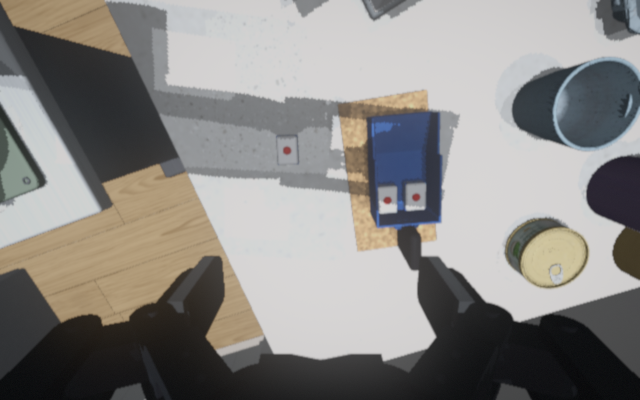

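```bash
python3 - <<'E'
from h import *
d=dict(np.load('pics/w1.png.npz'));s=dict(np.load('pics/w1.s.npz'))
P=lambda u,v,z: wristw(d,s,u,v,z).round(4)
for n,q in dict(tabc=(288,150,.016),dot=(287.5,150.5,.016),tl=(278,135.5,.016),bl=(278.5,165,.016),tr=(297.5,135,.016),br=(298.5,164,.016),sBL=(376,227,.059),sBR=(441,221,.059),finend=(416,267,.089),finst=(405,228,.089),lipL=(370,122,.03),lipR=(436,117,.03),matbl=(360,250,.004),mattl=(339,105,.004),mattr=(426,91,.004),matbr=(436,239,.004)).items(): print(n,P(*q),wristw(d,s,*q[:2]).round(3))
go(*[.418,-.167,.1],69)
E
python3 -c "
import cv2;i=cv2.imread('pics/w1.png')[80:280,260:460];cv2.imwrite('pics/c2.png',cv2.resize(i,None,fx=3,fy=3,interpolation=cv2.INTER_CUBIC))"
```

```text
tabc [ 0.4205 -0.1666  0.016 ] [ 0.421 -0.166  0.018]
dot [ 0.4197 -0.1669  0.016 ] [ 0.42  -0.167  0.018]
tl [ 0.4154 -0.1461  0.016 ] [ 0.413 -0.147  0.   ]
bl [ 0.4026 -0.18    0.016 ] [ 0.399 -0.182 -0.001]
tr [ 0.438  -0.1535  0.016 ] [ 0.437 -0.154  0.001]
br [ 0.4265 -0.1872  0.016 ] [ 0.425 -0.189 -0.001]
sBL [ 0.4912 -0.2821  0.059 ] [ 0.494 -0.305  0.004]
sBR [ 0.5652 -0.3006  0.059 ] [ 0.58  -0.329 -0.001]
finend [ 0.5182 -0.3306  0.089 ] [ 0.518 -0.331  0.088]
finst [ 0.5192 -0.2814  0.089 ] [ 0.523 -0.294  0.06 ]
lipL [ 0.5239 -0.1673  0.03  ] [ 0.523 -0.166  0.041]
lipR [ 0.5976 -0.1876  0.03  ] [ 0.593 -0.185  0.046]
matbl [ 0.4628 -0.3299  0.004 ] [ 0.463 -0.33   0.003]
mattl [ 0.4975 -0.1375  0.004 ] [ 0.498 -0.138  0.003]
mattr [ 0.6017 -0.1576  0.004 ] [ 0.602 -0.158  0.003]
matbr [ 0.5661 -0.3493  0.004 ] [ 0.566 -0.35   0.003]
clk 1.1 pos [ 0.4502 -0.2001  0.28  ] yaw 70.2 -> shift [ 20.3 -41.4 180. ] yaw 1.2 rows> 5.0
```

View pics/c2.png

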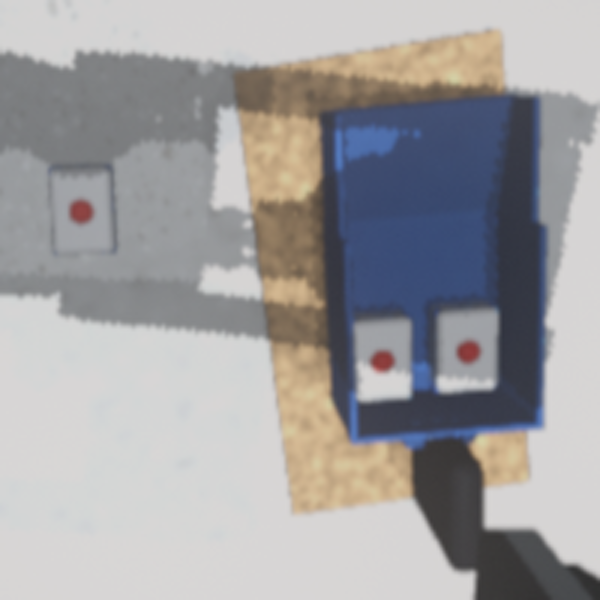

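```bash
python3 -c "
from h import *
go(.4206,-.1667,.003,69)"
```

```text
clk 1.1 pos [ 0.4502 -0.2001  0.28  ] yaw 70.2 -> shift [ 21.5 -38.9 277. ] yaw 1.2 rows> 7.0
```

Call:
step_arm(
  commands=[
    {"x":21,"y":-39,"z":60,"yaw":1.2},
    {"x":21,"y":-39,"z":100,"yaw":1.2},
    {"x":21,"y":-39,"z":140,"yaw":1.2},
    {"x":21,"y":-39,"z":180,"yaw":1.2},
    {"x":21,"y":-39,"z":215,"yaw":1.2},
    {"x":21,"y":-39,"z":245,"yaw":1.2},
    {"x":21,"y":-39,"z":265,"yaw":1.2},
    {"x":21,"y":-39,"z":276,"yaw":1.2},
    {"x":21,"y":-39,"z":277,"yaw":1.2},
    {"x":21,"y":-39,"z":277,"yaw":1.2},
  ],
  jaw=50,
)

```text
clock: 1.98
eef_pos: [0.4197, -0.1686, 0.0028]
tool_rot: [[0.363, 0.932, -0.002], [0.932, -0.363, 0.001], [-0.0, -0.002, -1.0]]
ft_force: [0.9, -0.0, 0.7]
grip_width: 0.586
grasp_force: 0.0
```

Call:
step_arm(
  commands=[
    {"z":0},
    {"z":0},
    {"z":0},
    {"z":0},
    {"z":0},
    {"z":0},
  ],
  jaw=15,
  squeeze=30,
)

```text
invalid input at $.commands[0]: expected keys x, y, z, yaw
```

```bash
python3 -c "
from h import *
# drop over scoop local (15,0): 
c,s_=np.cos(np.radians(75)),np.sin(np.radians(75))
x,y=.538+.02*c,-.253+.02*s_
print(x,y)
go(x,y,.1,75)
go(x,y,.06,75)"
```

```text
0.5431763809020504 -0.23368148347421863
clk 2.0 pos [ 0.4197 -0.1686  0.0028] yaw 68.7 -> shift [-15.8 138.5 -97.5] yaw -6.3 rows> 5.0
clk 2.0 pos [ 0.4197 -0.1686  0.0028] yaw 68.7 -> shift [-15.8 138.6 -57.5] yaw -6.3 rows> 4.0
```

Call:
step_arm(
  commands=[
    {"x":0,"y":0,"z":0,"yaw":0},
    {"x":0,"y":0,"z":0,"yaw":0},
    {"x":0,"y":0,"z":0,"yaw":0},
    {"x":0,"y":0,"z":0,"yaw":0},
    {"x":0,"y":0,"z":0,"yaw":0},
  ],
  jaw=15,
  squeeze=30,
)

```text
clock: 2.4
eef_pos: [0.4216, -0.1684, 0.0046]
tool_rot: [[0.361, 0.933, 0.003], [0.933, -0.361, -0.002], [-0.001, 0.003, -1.0]]
ft_force: [-1.2, -1.7, 6.5]
grip_width: 0.293
grasp_force: 31.1
```

Call:
step_arm(
  commands=[
    {"x":0,"y":0,"z":-35,"yaw":0},
    {"x":0,"y":0,"z":-75,"yaw":0},
    {"x":-4,"y":35,"z":-98,"yaw":-6},
    {"x":-8,"y":75,"z":-98,"yaw":-6},
    {"x":-11,"y":110,"z":-98,"yaw":-6},
    {"x":-11,"y":137,"z":-98,"yaw":-6},
    {"x":-11,"y":137,"z":-98,"yaw":-6},
    {"x":-11,"y":137,"z":-98,"yaw":-6},
  ],
)

```text
clock: 3.07
eef_pos: [0.5451, -0.2275, 0.1012]
tool_rot: [[0.261, 0.965, 0.0], [0.965, -0.261, 0.0], [0.0, 0.0, -1.0]]
ft_force: [-0.6, 0.2, 0.5]
grip_width: 0.292
grasp_force: 30.3
```

```bash
python3 -c "
from h import *
c,s_=np.cos(np.radians(75)),np.sin(np.radians(75))
go(.538+.026*c,-.253+.026*s_,.035,75)
s=state();print(s['grip_width']);d=snap('wrist','w2.png');np.savez('pics/w2.s.npz',**s)"
```

```text
clk 3.1 pos [ 0.5451 -0.2275  0.1012] yaw 74.8 -> shift [-0.5 -0.3 66.2] yaw -0.2 rows> 2.0
0.29229491719625134
```

View pics/w2.png

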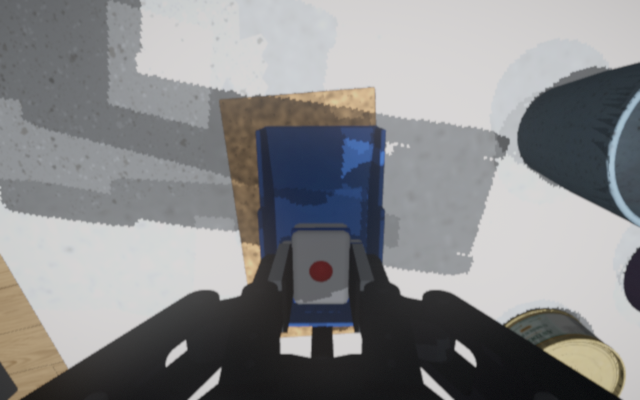

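Call:
step_arm(
  commands=[
    {"x":2,"y":0,"z":20,"yaw":0},
    {"x":2,"y":0,"z":40,"yaw":0},
    {"x":2,"y":0,"z":54,"yaw":0},
    {"x":2,"y":0,"z":54,"yaw":0},
    {"x":2,"y":0,"z":54,"yaw":0},
  ],
)

```text
clock: 3.53
eef_pos: [0.5435, -0.2247, 0.0471]
tool_rot: [[0.262, 0.965, -0.002], [0.965, -0.262, 0.001], [0.0, -0.002, -1.0]]
ft_force: [0.4, 0.0, 0.1]
grip_width: 0.296
grasp_force: 30.3
```

Call:
step_arm(
  commands=[
    {"x":0,"y":0,"z":0,"yaw":0},
    {"x":0,"y":0,"z":0,"yaw":0},
    {"x":0,"y":0,"z":0,"yaw":0},
  ],
  jaw=34,
)

```text
clock: 3.78
eef_pos: [0.5455, -0.2257, 0.0486]
tool_rot: [[0.262, 0.965, 0.002], [0.965, -0.262, -0.001], [-0.0, 0.002, -1.0]]
ft_force: [-0.2, -0.2, -0.1]
grip_width: 0.399
grasp_force: 0.0
```

Call:
step_arm(
  commands=[
    {"x":0,"y":0,"z":-40,"yaw":0},
    {"x":0,"y":0,"z":-80,"yaw":0},
    {"x":0,"y":0,"z":-120,"yaw":0},
    {"x":0,"y":0,"z":-150,"yaw":0},
    {"x":0,"y":0,"z":-150,"yaw":0},
  ],
)

```text
clock: 4.2
eef_pos: [0.5486, -0.2269, 0.2057]
tool_rot: [[0.262, 0.965, 0.014], [0.965, -0.262, -0.006], [-0.002, 0.016, -1.0]]
ft_force: [-0.2, -0.7, -0.1]
grip_width: 0.394
grasp_force: 0.0
```

```bash
python3 -c "
from h import *
go(.42,.3,.28,90)"
```

```text
clk 4.2 pos [ 0.5486 -0.2269  0.2057] yaw 74.8 -> shift [ 474.8 -260.8  -79.5] yaw -15.2 rows> 14.0
```

Call:
step_arm(
  commands=[
    {"x":475,"y":-261,"z":-80,"yaw":-15},
    {"x":475,"y":-261,"z":-80,"yaw":-15},
    {"x":475,"y":-261,"z":-80,"yaw":-15},
    {"x":475,"y":-261,"z":-80,"yaw":-15},
    {"x":475,"y":-261,"z":-80,"yaw":-15},
    {"x":475,"y":-261,"z":-80,"yaw":-15},
    {"x":475,"y":-261,"z":-80,"yaw":-15},
    {"x":475,"y":-261,"z":-80,"yaw":-15},
    {"x":475,"y":-261,"z":-80,"yaw":-15},
    {"x":475,"y":-261,"z":-80,"yaw":-15},
    {"x":475,"y":-261,"z":-80,"yaw":-15},
    {"x":475,"y":-261,"z":-80,"yaw":-15},
  ],
  jaw=50,
)

```text
clock: 5.2
eef_pos: [0.4274, 0.2571, 0.2709]
tool_rot: [[0.003, 1.0, 0.001], [1.0, -0.003, 0.0], [0.0, 0.001, -1.0]]
ft_force: [0.6, 0.7, 0.4]
grip_width: 0.585
grasp_force: 0.0
```

Call:
step_arm(
  commands=[
    {"x":75,"y":-40,"z":0,"yaw":0},
    {"x":75,"y":-40,"z":0,"yaw":0},
    {"x":75,"y":-40,"z":0,"yaw":0},
    {"x":75,"y":-40,"z":0,"yaw":0},
  ],
)

```text
clock: 5.53
eef_pos: [0.3875, 0.332, 0.2702]
tool_rot: [[-0.002, 1.0, 0.0], [1.0, 0.002, -0.0], [-0.0, 0.0, -1.0]]
ft_force: [-0.3, -0.6, 0.3]
grip_width: 0.584
grasp_force: 0.0
```

```bash
python3 -c "
from h import *
s=state();print(s['eef_pos']);d=snap('wrist','w3.png');np.savez('pics/w3.s.npz',**s)"
```

```text
[0.38749162 0.33197358 0.27023201]
```

View pics/w3.png

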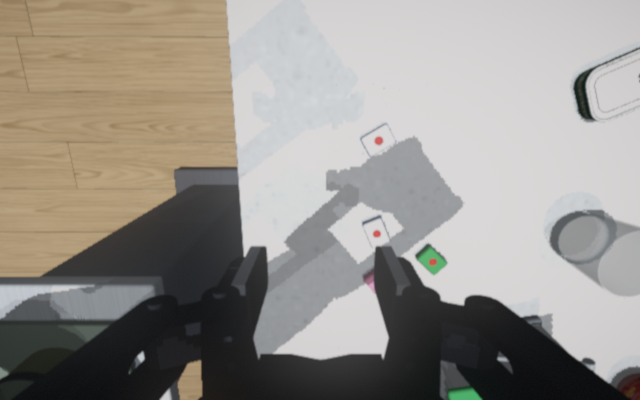

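```bash
python3 -c "
import cv2;i=cv2.imread('pics/w3.png')[115:295,330:460];cv2.imwrite('pics/c3.png',cv2.resize(i,None,fx=3.3,fy=3.3,interpolation=cv2.INTER_CUBIC))"
```

```text
(no output)
```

View pics/c3.png

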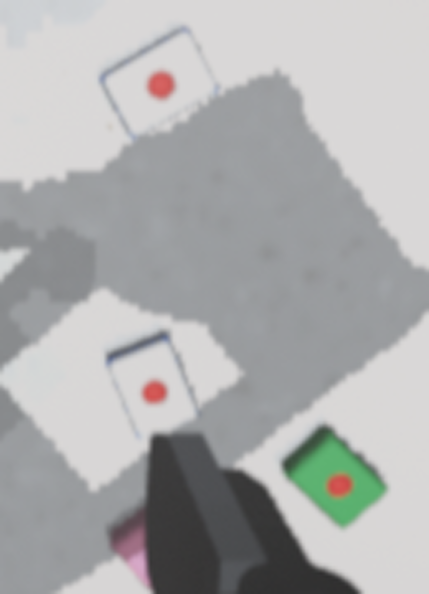

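```bash
python3 - <<'E'
from h import *
d=dict(np.load('pics/w3.png.npz'));s=dict(np.load('pics/w3.s.npz'))
P=lambda u,v: wristw(d,s,330+u/3.3-.35,115+v/3.3-.35,.016)
def yaw(a,b): q=P(*b)-P(*a); print(np.degrees(np.arctan2(q[1],q[0])).round(1),np.linalg.norm(q).round(4))
print('C',P(161,84));yaw((105,83),(185,33));yaw((132,136),(105,83));yaw((132,136),(217,88))
print('B',P(154,392));yaw((110,360),(138,440));yaw((168,340),(196,410));yaw((110,360),(168,340))
x,y,_=P(161,84);go(x,y,.004,32)
E
```

```text
C [0.45690241 0.36499703 0.016     ]
32.3 0.033
119.0 0.0219
30.2 0.0347
B [0.460274  0.2457896 0.016    ]
-69.8 0.0359
-66.6 0.0317
20.5 0.0236
clk 5.6 pos [0.3883 0.3306 0.2702] yaw 90.0 -> shift [ 34.6  68.5 266.2] yaw 58.0 rows> 9.0
```

Call:
step_arm(
  commands=[
    {"x":34,"y":68,"z":0,"yaw":59},
    {"x":34,"y":68,"z":0,"yaw":59},
    {"x":34,"y":68,"z":20,"yaw":59},
    {"x":34,"y":68,"z":60,"yaw":59},
    {"x":34,"y":68,"z":100,"yaw":59},
    {"x":34,"y":68,"z":140,"yaw":59},
    {"x":34,"y":68,"z":180,"yaw":59},
    {"x":34,"y":68,"z":215,"yaw":59},
    {"x":34,"y":68,"z":240,"yaw":59},
    {"x":34,"y":68,"z":258,"yaw":59},
    {"x":34,"y":68,"z":266,"yaw":59},
    {"x":34,"y":68,"z":266,"yaw":59},
  ],
)

```text
clock: 6.58
eef_pos: [0.4568, 0.362, 0.0026]
tool_rot: [[0.86, 0.511, -0.003], [0.511, -0.86, -0.003], [-0.004, 0.001, -1.0]]
ft_force: [-1.0, -0.6, 0.6]
grip_width: 0.584
grasp_force: 0.0
```

```bash
python3 -c "
from h import *
go(.4569,.365,.004,31)"
```

```text
clk 6.6 pos [0.4568 0.362  0.0026] yaw 30.7 -> shift [ 1.7 -2.5 -1.4] yaw -0.3 rows> 1.0
```

Close, lift, and go to the scoop.

Call:
step_arm(
  commands=[
    {"x":0,"y":-2,"z":0,"yaw":0},
    {"x":0,"y":-2,"z":0,"yaw":0},
    {"x":0,"y":-2,"z":0,"yaw":0},
    {"x":0,"y":-2,"z":0,"yaw":0},
    {"x":0,"y":-2,"z":-40,"yaw":0},
    {"x":0,"y":-2,"z":-80,"yaw":0},
    {"x":0,"y":-2,"z":-120,"yaw":0},
    {"x":0,"y":-2,"z":-160,"yaw":0},
    {"x":0,"y":-2,"z":-180,"yaw":0},
    {"x":0,"y":-2,"z":-180,"yaw":0},
  ],
  jaw=15,
)

```text
clock: 7.42
eef_pos: [0.4582, 0.368, 0.1911]
tool_rot: [[0.858, 0.513, 0.01], [0.513, -0.859, 0.008], [0.013, -0.001, -1.0]]
ft_force: [0.7, -0.1, 0.2]
grip_width: 0.295
grasp_force: 31.1
```

```bash
python3 - <<'E'
from h import *
s=state();print(s['grip_width'],s['grasp_force'])
c,s_=np.cos(np.radians(75)),np.sin(np.radians(75))
go(.538+.055*c,-.253+.055*s_,.18,75)
E
```

```text
0.2950169301162654 31.120208501815796
clk 7.4 pos [0.4582 0.368  0.1911] yaw 30.8 -> shift [-210.5  535.7    7.7] yaw -44.2 rows> 14.0
```

Call:
step_arm(
  commands=[
    {"x":-210,"y":536,"z":5,"yaw":-44},
    {"x":-210,"y":536,"z":5,"yaw":-44},
    {"x":-210,"y":536,"z":5,"yaw":-44},
    {"x":-210,"y":536,"z":5,"yaw":-44},
    {"x":-210,"y":536,"z":5,"yaw":-44},
    {"x":-210,"y":536,"z":5,"yaw":-44},
    {"x":-210,"y":536,"z":5,"yaw":-44},
    {"x":-210,"y":536,"z":5,"yaw":-44},
    {"x":-210,"y":536,"z":5,"yaw":-44},
    {"x":-210,"y":536,"z":5,"yaw":-44},
    {"x":-210,"y":536,"z":5,"yaw":-44},
    {"x":-210,"y":536,"z":5,"yaw":-44},
  ],
)

```text
clock: 8.42
eef_pos: [0.5341, -0.1104, 0.1795]
tool_rot: [[0.262, 0.965, -0.001], [0.965, -0.262, 0.0], [-0.0, -0.001, -1.0]]
ft_force: [1.9, 1.0, 1.1]
grip_width: 0.292
grasp_force: 31.1
```

```bash
python3 - <<'E'
from h import *
c,s_=np.cos(np.radians(75)),np.sin(np.radians(75))
go(.538+.04*c,-.253+.04*s_,.18,75)
E
```

```text
clk 8.4 pos [ 0.5341 -0.1104  0.1795] yaw 74.8 -> shift [-96.6  40.9  -0.6] yaw -0.2 rows> 3.0
```

Call:
step_arm(
  commands=[
    {"x":-97,"y":41,"z":0,"yaw":0},
    {"x":-97,"y":41,"z":0,"yaw":0},
    {"x":-97,"y":41,"z":0,"yaw":0},
    {"x":-97,"y":41,"z":0,"yaw":0},
    {"x":-97,"y":41,"z":0,"yaw":0},
  ],
)

```text
clock: 8.83
eef_pos: [0.5483, -0.2137, 0.1791]
tool_rot: [[0.264, 0.965, -0.002], [0.965, -0.264, 0.001], [0.001, -0.002, -1.0]]
ft_force: [0.2, 0.7, -1.1]
grip_width: 0.29
grasp_force: 31.1
```

```bash
python3 -c "
from h import *
s=state();print(s['eef_pos']);d=snap('wrist','w4.png');np.savez('pics/w4.s.npz',**s)"
```

```text
[ 0.54831486 -0.21367787  0.179063  ]
```

View pics/w4.png

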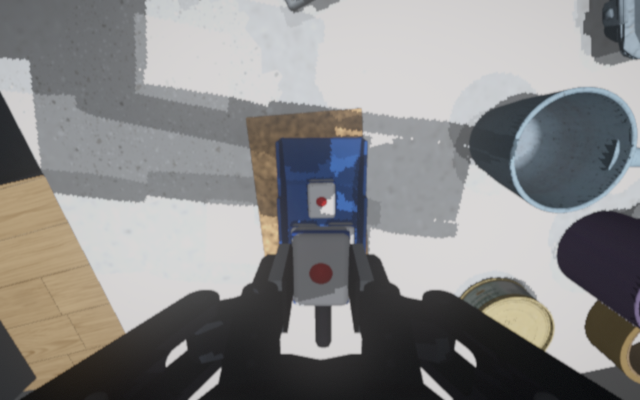

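Call:
step_arm(
  commands=[
    {"x":-25,"y":0,"z":0,"yaw":0},
    {"x":-50,"y":0,"z":20,"yaw":0},
    {"x":-50,"y":0,"z":60,"yaw":0},
    {"x":-50,"y":0,"z":90,"yaw":0},
    {"x":-50,"y":0,"z":115,"yaw":0},
    {"x":-50,"y":0,"z":132,"yaw":0},
    {"x":-50,"y":0,"z":134,"yaw":0},
    {"x":-50,"y":0,"z":134,"yaw":0},
    {"x":-50,"y":0,"z":134,"yaw":0},
  ],
)

```text
clock: 9.63
eef_pos: [0.5368, -0.2606, 0.0473]
tool_rot: [[0.26, 0.965, 0.002], [0.965, -0.26, -0.001], [-0.0, 0.002, -1.0]]
ft_force: [0.3, -0.1, 0.0]
grip_width: 0.296
grasp_force: 31.1
```

Call:
step_arm(
  commands=[
    {"x":0,"y":0,"z":0,"yaw":0},
    {"x":0,"y":0,"z":0,"yaw":0},
    {"x":0,"y":0,"z":0,"yaw":0},
    {"x":0,"y":0,"z":-40,"yaw":0},
    {"x":0,"y":0,"z":-80,"yaw":0},
    {"x":0,"y":0,"z":-120,"yaw":0},
    {"x":0,"y":0,"z":-150,"yaw":0},
    {"x":0,"y":0,"z":-150,"yaw":0},
  ],
  jaw=34,
)

```text
clock: 10.3
eef_pos: [0.5394, -0.263, 0.2045]
tool_rot: [[0.262, 0.965, 0.014], [0.965, -0.262, -0.007], [-0.003, 0.015, -1.0]]
ft_force: [-0.2, -0.1, 0.6]
grip_width: 0.401
grasp_force: 0.0
```

```bash
python3 -c "
from h import *
go(.4603,.2458,.19,112)"
```

```text
clk 10.3 pos [ 0.5394 -0.263   0.2045] yaw 74.8 -> shift [ 470.4 -209.8    9.8] yaw -37.2 rows> 13.0
```

Call:
step_arm(
  commands=[
    {"x":470,"y":-210,"z":6,"yaw":-37},
    {"x":470,"y":-210,"z":6,"yaw":-37},
    {"x":470,"y":-210,"z":6,"yaw":-37},
    {"x":470,"y":-210,"z":6,"yaw":-37},
    {"x":470,"y":-210,"z":6,"yaw":-37},
    {"x":470,"y":-210,"z":6,"yaw":-37},
    {"x":470,"y":-210,"z":6,"yaw":-37},
    {"x":470,"y":-210,"z":6,"yaw":-37},
    {"x":470,"y":-210,"z":6,"yaw":-37},
    {"x":470,"y":-210,"z":6,"yaw":-37},
    {"x":470,"y":-210,"z":6,"yaw":-37},
    {"x":470,"y":-210,"z":6,"yaw":-37},
  ],
  jaw=50,
)

```text
clock: 11.3
eef_pos: [0.4578, 0.2346, 0.1906]
tool_rot: [[-0.372, 0.928, 0.001], [0.928, 0.372, 0.0], [-0.0, 0.001, -1.0]]
ft_force: [1.5, 0.8, -0.7]
grip_width: 0.589
grasp_force: 0.0
```

```bash
python3 - <<'E'
from h import *
s=state();d=snap('wrist','w5.png');hsv=cv2.cvtColor(d['img'],cv2.COLOR_RGB2HSV)
t=snap('top','top2.png')
# red dots in top view: expected B pixel 258,262
im=t['img'].astype(int);m=((im[...,0]-im[...,1]>60)&(im[...,0]-im[...,2]>60)).astype(np.uint8)
n,l,st,c=cv2.connectedComponentsWithStats(m)
for i in range(1,n):
    if st[i,4]<60: print(c[i].round(1),st[i,4],w(t,*c[i],.016).round(3))
go(.4603,.2458,.004,112)
E
```

```text
[381.5 187. ] 2 [ 0.544 -0.273  0.016]
[371. 190.] 1 [ 0.548 -0.232  0.016]
[384. 193.] 1 [ 0.519 -0.271  0.016]
clk 11.4 pos [0.4575 0.2378 0.1904] yaw 112.2 -> shift [  5.9   5.3 186.4] yaw 0.2 rows> 5.0
```

Call:
step_arm(
  commands=[
    {"x":5,"y":4,"z":35,"yaw":0},
    {"x":5,"y":4,"z":75,"yaw":0},
    {"x":5,"y":4,"z":115,"yaw":0},
    {"x":5,"y":4,"z":145,"yaw":0},
    {"x":5,"y":4,"z":170,"yaw":0},
    {"x":5,"y":4,"z":183,"yaw":0},
    {"x":5,"y":4,"z":186,"yaw":0},
    {"x":5,"y":4,"z":186,"yaw":0},
  ],
)

```text
clock: 12.07
eef_pos: [0.4601, 0.238, 0.0036]
tool_rot: [[-0.371, 0.929, -0.002], [0.929, 0.371, -0.001], [-0.0, -0.002, -1.0]]
ft_force: [-0.6, 0.7, 0.3]
grip_width: 0.584
grasp_force: 0.0
```

Call:
step_arm(
  commands=[
    {"x":0,"y":0,"z":0,"yaw":0},
    {"x":0,"y":0,"z":0,"yaw":0},
    {"x":0,"y":0,"z":0,"yaw":0},
    {"x":0,"y":0,"z":0,"yaw":0},
    {"x":0,"y":0,"z":-40,"yaw":0},
    {"x":0,"y":0,"z":-80,"yaw":0},
    {"x":0,"y":0,"z":-120,"yaw":0},
    {"x":0,"y":0,"z":-160,"yaw":0},
    {"x":0,"y":0,"z":-180,"yaw":0},
    {"x":0,"y":0,"z":-180,"yaw":0},
  ],
  jaw=15,
)

```text
clock: 12.9
eef_pos: [0.4631, 0.2403, 0.1903]
tool_rot: [[-0.372, 0.928, 0.011], [0.928, 0.372, 0.005], [0.001, 0.012, -1.0]]
ft_force: [0.3, -0.7, 0.2]
grip_width: 0.291
grasp_force: 30.6
```

```bash
python3 - <<'E'
from h import *
c,s_=np.cos(np.radians(75)),np.sin(np.radians(75))
go(.538+.025*c,-.253+.025*s_,.18,75)
E
```

```text
clk 12.9 pos [0.4631 0.2403 0.1903] yaw 111.8 -> shift [-465.7  -99.1    8.7] yaw 36.8 rows> 12.0
```

Call:
step_arm(
  commands=[
    {"x":-470,"y":-99,"z":6,"yaw":36.8},
    {"x":-470,"y":-99,"z":6,"yaw":36.8},
    {"x":-470,"y":-99,"z":6,"yaw":36.8},
    {"x":-470,"y":-99,"z":6,"yaw":36.8},
    {"x":-470,"y":-99,"z":6,"yaw":36.8},
    {"x":-470,"y":-99,"z":6,"yaw":36.8},
    {"x":-470,"y":-99,"z":6,"yaw":36.8},
    {"x":-470,"y":-99,"z":6,"yaw":36.8},
    {"x":-470,"y":-99,"z":6,"yaw":36.8},
    {"x":-470,"y":-99,"z":6,"yaw":36.8},
    {"x":-470,"y":-99,"z":6,"yaw":36.8},
    {"x":-470,"y":-99,"z":6,"yaw":36.8},
  ],
)

```text
clock: 13.9
eef_pos: [0.543, -0.2384, 0.1771]
tool_rot: [[0.261, 0.965, -0.001], [0.965, -0.261, -0.001], [-0.001, -0.0, -1.0]]
ft_force: [0.6, -0.6, 0.4]
grip_width: 0.294
grasp_force: 30.6
```

```bash
python3 - <<'E'
from h import *
c,s_=np.cos(np.radians(75)),np.sin(np.radians(75))
go(.538+.02*c,-.253+.02*s_,.055,75)
s=state();d=snap('wrist','w6.png')
E
```

```text
clk 13.9 pos [ 0.543  -0.2384  0.1771] yaw 74.9 -> shift [  4.8  -1.  122.1] yaw -0.1 rows> 3.0
```

View pics/w6.png

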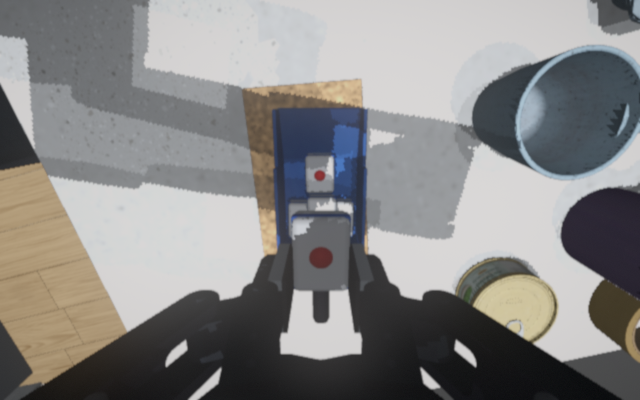

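Call:
step_arm(
  commands=[
    {"x":4,"y":0,"z":30,"yaw":0},
    {"x":4,"y":0,"z":65,"yaw":0},
    {"x":4,"y":0,"z":95,"yaw":0},
    {"x":4,"y":0,"z":118,"yaw":0},
    {"x":4,"y":0,"z":128,"yaw":0},
    {"x":4,"y":0,"z":128,"yaw":0},
    {"x":4,"y":0,"z":128,"yaw":0},
  ],
)

```text
clock: 14.53
eef_pos: [0.5444, -0.2302, 0.0504]
tool_rot: [[0.258, 0.966, -0.0], [0.966, -0.258, 0.0], [0.0, -0.0, -1.0]]
ft_force: [0.0, 0.6, -0.1]
grip_width: 0.292
grasp_force: 30.6
```

Call:
step_arm(
  commands=[
    {"x":0,"y":0,"z":0,"yaw":0},
    {"x":0,"y":0,"z":0,"yaw":0},
    {"x":0,"y":0,"z":0,"yaw":0},
    {"x":0,"y":0,"z":-40,"yaw":0},
    {"x":0,"y":0,"z":-80,"yaw":0},
    {"x":0,"y":0,"z":-120,"yaw":0},
    {"x":0,"y":0,"z":-150,"yaw":0},
    {"x":0,"y":0,"z":-150,"yaw":0},
  ],
  jaw=34,
)

```text
clock: 15.2
eef_pos: [0.5479, -0.232, 0.209]
tool_rot: [[0.258, 0.966, 0.015], [0.966, -0.258, -0.007], [-0.003, 0.016, -1.0]]
ft_force: [-0.0, 0.5, 0.1]
grip_width: 0.395
grasp_force: 0.0
```

```bash
python3 -c "
from h import *
go(.47,-.02,.28,11.3)"
```

```text
clk 15.2 pos [ 0.5479 -0.232   0.209 ] yaw 75.0 -> shift [ 184.5 -128.9  -73.5] yaw 63.7 rows> 9.0
```

Call:
step_arm(
  commands=[
    {"x":177,"y":-158,"z":-73,"yaw":63.7},
    {"x":177,"y":-158,"z":-73,"yaw":63.7},
    {"x":177,"y":-158,"z":-73,"yaw":63.7},
    {"x":177,"y":-158,"z":-73,"yaw":63.7},
    {"x":177,"y":-158,"z":-73,"yaw":63.7},
    {"x":177,"y":-158,"z":-73,"yaw":63.7},
    {"x":177,"y":-158,"z":-73,"yaw":63.7},
    {"x":177,"y":-158,"z":-73,"yaw":63.7},
    {"x":177,"y":-158,"z":-73,"yaw":63.7},
    {"x":177,"y":-158,"z":-73,"yaw":63.7},
    {"x":177,"y":-158,"z":-73,"yaw":63.7},
  ],
  jaw=50,
)

```text
clock: 16.12
eef_pos: [0.4372, -0.0185, 0.2736]
tool_rot: [[0.98, 0.199, 0.001], [0.199, -0.98, -0.0], [0.001, 0.0, -1.0]]
ft_force: [-0.6, -0.1, -0.5]
grip_width: 0.584
grasp_force: 0.0
```

```bash
python3 -c "
from h import *
s=state();print(s['eef_pos']);d=snap('wrist','w7.png');np.savez('pics/w7.s.npz',**s)"
```

```text
[ 0.43724104 -0.01851095  0.27357056]
```

View pics/w7.png

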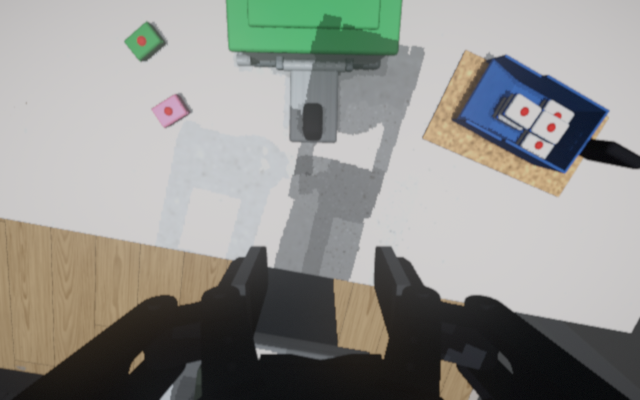

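```bash
python3 - <<'E'
from h import *
d=dict(np.load('pics/w7.png.npz'));s=dict(np.load('pics/w7.s.npz'))
P=lambda u,v,z: wristw(d,s,u,v,z).round(4)
a,b=P(229,46,.108),P(400,46,.108);print(a,b,np.linalg.norm(a-b),90+np.degrees(np.arctan2(*(b-a)[1::-1])),(a+b)/2)
for u,v in [(312,108),(312,113),(312,120),(312,130),(312,138)]: print(u,v,wristw(d,s,u,v).round(4))
a,b=P(291,142,.06),P(337,142,.06);print(a,b)
r=d['range_z'][95:145,300:325];print(r[::5,::3].round(3))
# scoop corners rough
for n,q in dict(BR=(608,110,.059),BL=(566,170,.059)).items():print(n,P(*q))
E
```

```text
[0.5407 0.0825 0.108 ] [ 0.57   -0.0613  0.108 ] 0.1467546592105341 11.51666497883464 [0.55535 0.0106  0.108  ]
312 108 [0.5047 0.003  0.1023]
312 113 [0.5003 0.0021 0.1022]
312 120 [0.4942 0.0009 0.1033]
312 130 [ 0.4856 -0.0009  0.1076]
312 138 [ 0.4767 -0.0022  0.0878]
[0.4655 0.0193 0.06  ] [ 0.4754 -0.029   0.06  ]
[[0.339 0.339 0.338 0.34  0.34  0.339 0.338 0.339 0.339]
 [0.339 0.338 0.34  0.339 0.338 0.34  0.339 0.341 0.34 ]
 [0.339 0.338 0.303 0.303 0.302 0.302 0.302 0.306 0.34 ]
 [0.338 0.306 0.302 0.301 0.303 0.302 0.301 0.303 0.338]
 [0.338 0.306 0.301 0.302 0.302 0.302 0.301 0.303 0.34 ]
 [0.339 0.306 0.303 0.303 0.303 0.303 0.303 0.304 0.341]
 [0.34  0.306 0.301 0.302 0.303 0.302 0.303 0.305 0.34 ]
 [0.341 0.304 0.303 0.    0.301 0.302 0.301 0.305 0.34 ]
 [0.341 0.34  0.307 0.305 0.306 0.305 0.307 0.321 0.341]
 [0.341 0.341 0.341 0.335 0.333 0.333 0.335 0.34  0.342]]
BR [ 0.5644 -0.3001  0.059 ]
BL [ 0.4959 -0.2827  0.059 ]
```

Call:
step_arm(
  commands=[
    {"x":31,"y":-3,"z":20,"yaw":-0.2},
    {"x":62,"y":-7,"z":40,"yaw":-0.2},
    {"x":62,"y":-7,"z":80,"yaw":-0.2},
    {"x":62,"y":-7,"z":115,"yaw":-0.2},
    {"x":62,"y":-7,"z":145,"yaw":-0.2},
    {"x":62,"y":-7,"z":170,"yaw":-0.2},
    {"x":62,"y":-7,"z":187,"yaw":-0.2},
    {"x":62,"y":-7,"z":195,"yaw":-0.2},
    {"x":62,"y":-7,"z":195,"yaw":-0.2},
    {"x":62,"y":-7,"z":195,"yaw":-0.2},
  ],
)

```text
clock: 17.0
eef_pos: [0.4974, 0.0003, 0.0787]
tool_rot: [[0.98, 0.2, 0.001], [0.2, -0.98, -0.0], [0.001, 0.0, -1.0]]
ft_force: [0.9, -0.3, 0.6]
grip_width: 0.584
grasp_force: 0.0
```

Call:
step_arm(
  commands=[
    {"x":0,"y":0,"z":0,"yaw":0},
    {"x":0,"y":0,"z":0,"yaw":0},
    {"x":0,"y":0,"z":0,"yaw":0},
    {"x":0,"y":0,"z":0,"yaw":0},
    {"x":0,"y":0,"z":0,"yaw":0},
    {"x":0,"y":0,"z":0,"yaw":0},
  ],
  jaw=10,
  squeeze=60,
)

```text
clock: 17.5
eef_pos: [0.4974, 0.0014, 0.0798]
tool_rot: [[0.98, 0.198, 0.002], [0.198, -0.98, 0.002], [0.003, -0.001, -1.0]]
ft_force: [-2.0, 4.8, 5.7]
grip_width: 0.199
grasp_force: 59.2
```

Call:
step_arm(
  commands=[
    {"x":-1.4,"y":0,"z":1.8,"yaw":0},
    {"x":-2.7,"y":0,"z":3.5,"yaw":0},
    {"x":-5.2,"y":0,"z":7.2,"yaw":0},
    {"x":-7.4,"y":0,"z":11,"yaw":0},
    {"x":-9.4,"y":0,"z":15,"yaw":0},
    {"x":-11.2,"y":0,"z":19,"yaw":0},
    {"x":-12.7,"y":0,"z":23.3,"yaw":0},
    {"x":-13.9,"y":0,"z":27.6,"yaw":0},
    {"x":-14.8,"y":0,"z":31.9,"yaw":0},
    {"x":-15,"y":0,"z":33.5,"yaw":0},
    {"x":-15,"y":0,"z":33.5,"yaw":0},
    {"x":-15,"y":0,"z":33.5,"yaw":0},
  ],
)

```text
clock: 18.5
eef_pos: [0.4822, -0.0014, 0.047]
tool_rot: [[0.98, 0.197, 0.002], [0.197, -0.98, 0.002], [0.002, -0.002, -1.0]]
ft_force: [-6.5, 5.5, 15.0]
grip_width: 0.196
grasp_force: 67.5
```

```bash
python3 - <<'E'
from h import *
s=state();print(s['eef_pos'],s['ft_force'])
d=snap('top','top3.png')
i=d['img'][130:240,240:420,::-1];cv2.imwrite('pics/c4.png',cv2.resize(i,None,fx=4,fy=4,interpolation=cv2.INTER_CUBIC))
E
```

```text
[ 0.48219198 -0.00142528  0.04702745] [-6.47264113  5.48921596 14.99027357]
```

View pics/c4.png

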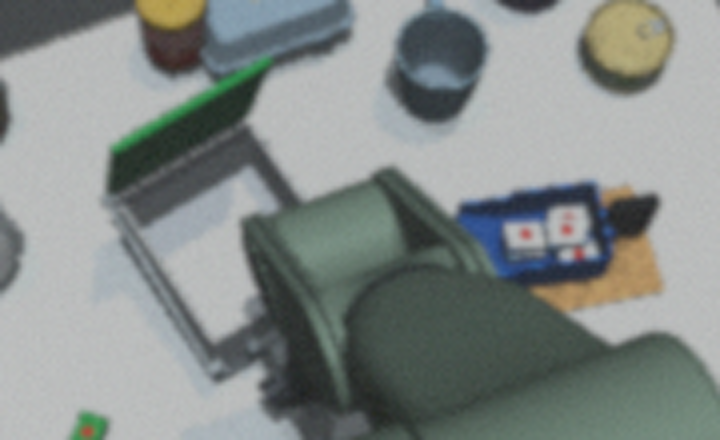

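Call:
step_arm(
  commands=[
    {"x":0,"y":0,"z":1.5,"yaw":0},
    {"x":0,"y":0,"z":3,"yaw":0},
    {"x":0,"y":0,"z":4,"yaw":0},
    {"x":0,"y":0,"z":4,"yaw":0},
  ],
)

```text
clock: 18.88
eef_pos: [0.4821, -0.0015, 0.0456]
tool_rot: [[0.98, 0.197, 0.002], [0.197, -0.98, 0.002], [0.002, -0.002, -1.0]]
ft_force: [-12.7, 5.4, 39.4]
grip_width: 0.2
grasp_force: 71.2
```

Call:
step_arm(
  commands=[
    {"x":0,"y":0,"z":-3,"yaw":0},
    {"x":0,"y":0,"z":-3,"yaw":0},
    {"x":0,"y":0,"z":-3,"yaw":0},
    {"x":0,"y":0,"z":-3,"yaw":0},
    {"x":-4,"y":0,"z":-30,"yaw":0},
    {"x":-8,"y":0,"z":-70,"yaw":0},
    {"x":-8,"y":0,"z":-110,"yaw":0},
    {"x":-8,"y":0,"z":-150,"yaw":0},
    {"x":-8,"y":0,"z":-180,"yaw":0},
    {"x":-8,"y":0,"z":-180,"yaw":0},
  ],
  jaw=45,
)

```text
clock: 19.72
eef_pos: [0.4779, -0.0044, 0.2268]
tool_rot: [[0.98, 0.2, 0.013], [0.2, -0.98, -0.001], [0.012, 0.003, -1.0]]
ft_force: [1.2, 0.3, -0.1]
grip_width: 0.529
grasp_force: 0.0
```

```bash
python3 -c "
from h import *
go(.505,-.375,.25,75)"
```

```text
clk 19.7 pos [ 0.4779 -0.0044  0.2268] yaw 11.5 -> shift [-47.3 368.6 -22.6] yaw -63.5 rows> 9.0
```

Call:
step_arm(
  commands=[
    {"x":-47,"y":369,"z":-22,"yaw":-63.5},
    {"x":-47,"y":369,"z":-22,"yaw":-63.5},
    {"x":-47,"y":369,"z":-22,"yaw":-63.5},
    {"x":-47,"y":369,"z":-22,"yaw":-63.5},
    {"x":-47,"y":369,"z":-22,"yaw":-63.5},
    {"x":-47,"y":369,"z":-22,"yaw":-63.5},
    {"x":-47,"y":369,"z":-22,"yaw":-63.5},
    {"x":-47,"y":369,"z":-22,"yaw":-63.5},
    {"x":-47,"y":369,"z":-22,"yaw":-63.5},
    {"x":-47,"y":369,"z":-22,"yaw":-63.5},
    {"x":-47,"y":369,"z":-22,"yaw":-63.5},
  ],
)

```text
clock: 20.63
eef_pos: [0.5017, -0.3803, 0.2407]
tool_rot: [[0.261, 0.965, -0.001], [0.965, -0.261, -0.002], [-0.002, -0.001, -1.0]]
ft_force: [-0.2, -0.5, -0.1]
grip_width: 0.529
grasp_force: 0.0
```

```bash
cat >> h.py <<'E'
def cloud(d,s=None):
    v,u=np.mgrid[0:400,0:640];r=d['range_z'];c=np.stack([(u-d['cx'])/d['fx']*r,(v-d['cy'])/d['fy']*r,r],-1).reshape(-1,3)
    if s is None: X=(c-np.array(d['t']))@np.array(d['R'])
    else:
        T=np.eye(4);T[:3,:3]=s['tool_rot'];T[:3,3]=s['eef_pos'];M=T@np.array(d['tool_from_camera']);X=c@M[:3,:3].T+M[:3,3]
    return X[r.ravel()>0],d['img'].reshape(-1,3)[r.ravel()>0].astype(int)
E
python3 - <<'E'
from h import *
s=state();d=snap('wrist','w8.png');np.savez('pics/w8.s.npz',**s);print(s['eef_pos'])
X,c=cloud(d,s)
dark=c.max(1)<80
m=dark&(X[:,2]>.082)&(X[:,2]<.096)&(np.hypot(X[:,0]-.52,X[:,1]+.31)<.05)
F=X[m];print(len(F),F.mean(0),F.min(0),F.max(0))
(a,b),sz,an=cv2.minAreaRect((F[:,:2]*1000).astype(np.float32));print(a,b,sz,an)
blue=(c[:,2]>c[:,0]+30)&(X[:,2]>.05)&(X[:,2]<.065)&(np.hypot(X[:,0]-.54,X[:,1]+.25)<.1)
B=X[blue];r=cv2.minAreaRect((B[:,:2]*1000).astype(np.float32));print(len(B),r,cv2.boxPoints(r))
t=(c.min(1)>120)&(X[:,2]>.015)&(X[:,2]<.06)&(np.hypot(X[:,0]-.54,X[:,1]+.25)<.07)
print(np.histogram(X[t,2],bins=9,range=(.015,.06)))
E
```

```text
[ 0.50166585 -0.38026308  0.24068666]
779 [ 0.52265452 -0.31442693  0.08706824] [ 0.51167155 -0.33719159  0.08208403] [ 0.53346695 -0.29315286  0.09005121]
522.4825439453125 -315.4246826171875 (44.74031066894531, 13.918593406677246) 74.64897918701172
733 ((537.3775024414062, -259.31781005859375), (71.54220581054688, 75.90219116210938), 74.46039581298828) [[ 491.23047 -283.61404]
 [ 564.35803 -303.94858]
 [ 583.52454 -235.02158]
 [ 510.39697 -214.68704]]
(array([  29, 1030,    7,   34, 1424,  156,    0,    0,   11]), array([0.015, 0.02 , 0.025, 0.03 , 0.035, 0.04 , 0.045, 0.05 , 0.055,
       0.06 ]))
```

```bash
python3 -c "
from h import *
go(.5153,-.3414,.081,74.6)"
```

```text
clk 20.7 pos [ 0.5015 -0.3774  0.2406] yaw 74.8 -> shift [ 38.2   4.3 159.7] yaw 0.2 rows> 4.0
```

Call:
step_arm(
  commands=[
    {"x":20,"y":2,"z":40,"yaw":0.2},
    {"x":38,"y":4,"z":75,"yaw":0.2},
    {"x":38,"y":4,"z":110,"yaw":0.2},
    {"x":38,"y":4,"z":135,"yaw":0.2},
    {"x":38,"y":4,"z":140,"yaw":0.2},
    {"x":38,"y":4,"z":140,"yaw":0.2},
    {"x":38,"y":4,"z":140,"yaw":0.2},
    {"x":38,"y":4,"z":140,"yaw":0.2},
  ],
)

```text
clock: 21.35
eef_pos: [0.5169, -0.34, 0.105]
tool_rot: [[0.262, 0.965, 0.003], [0.965, -0.262, -0.002], [-0.001, 0.004, -1.0]]
ft_force: [0.3, -0.5, -0.3]
grip_width: 0.525
grasp_force: 0.0
```

```bash
python3 -c "
from h import *
go(.5153,-.3414,.081,74.6)"
```

```text
clk 21.4 pos [ 0.5169 -0.34    0.105 ] yaw 74.8 -> shift [-1.7 -1.3 24. ] yaw 0.2 rows> 1.0
```

Call:
step_arm(
  commands=[
    {"x":-1,"y":-1,"z":10,"yaw":0},
    {"x":-1,"y":-1,"z":20,"yaw":0},
    {"x":-1,"y":-1,"z":20,"yaw":0},
    {"x":-1,"y":-1,"z":20,"yaw":0},
    {"x":-1,"y":-1,"z":20,"yaw":0},
    {"x":-1,"y":-1,"z":20,"yaw":0},
  ],
  jaw=25,
)

```text
clock: 21.85
eef_pos: [0.5146, -0.3403, 0.0831]
tool_rot: [[0.262, 0.965, 0.001], [0.965, -0.262, -0.0], [-0.0, 0.001, -1.0]]
ft_force: [-0.4, -0.2, -0.4]
grip_width: 0.293
grasp_force: 0.0
```

```bash
python3 -c "
from h import *
go(.5153,-.3414,.081,74.6)"
```

```text
clk 21.9 pos [ 0.5146 -0.3403  0.0831] yaw 74.8 -> shift [-0.9  0.9  2.1] yaw 0.2 rows> 1.0
```

Call:
step_arm(
  commands=[
    {"x":0,"y":0.8,"z":2,"yaw":0},
    {"x":0,"y":0.8,"z":2,"yaw":0},
    {"x":0,"y":0.8,"z":2,"yaw":0},
    {"x":0,"y":0.8,"z":2,"yaw":0},
    {"x":0,"y":0.8,"z":2,"yaw":0},
    {"x":0,"y":0.8,"z":2,"yaw":0},
    {"x":0,"y":0.8,"z":2,"yaw":0},
    {"x":0,"y":0.8,"z":2,"yaw":0},
  ],
  jaw=4,
  squeeze=120,
)

```text
clock: 22.52
eef_pos: [0.5156, -0.3409, 0.0817]
tool_rot: [[0.262, 0.965, 0.001], [0.965, -0.262, -0.002], [-0.001, 0.002, -1.0]]
ft_force: [-1.3, -2.9, 5.8]
grip_width: 0.08
grasp_force: 118.3
```

Call:
step_arm(
  commands=[
    {"x":0,"y":0,"z":0,"yaw":0},
    {"x":0,"y":0,"z":0,"yaw":0},
    {"x":0,"y":0,"z":0,"yaw":0},
    {"x":0,"y":0,"z":-35,"yaw":0},
    {"x":-20,"y":0,"z":-75,"yaw":0},
    {"x":-40,"y":0,"z":-110,"yaw":0},
    {"x":-40,"y":0,"z":-140,"yaw":0},
    {"x":-40,"y":0,"z":-140,"yaw":0},
    {"x":-40,"y":0,"z":-140,"yaw":0},
    {"x":-40,"y":0,"z":-140,"yaw":0},
  ],
  jaw=40,
)

```text
clock: 23.35
eef_pos: [0.5042, -0.3782, 0.2196]
tool_rot: [[0.262, 0.965, -0.002], [0.965, -0.262, 0.002], [0.001, -0.002, -1.0]]
ft_force: [-0.5, -0.4, -0.2]
grip_width: 0.471
grasp_force: 0.0
```

```bash
cat > sc.py <<'E'
from h import *
s=state();d=snap('wrist','w9.png');print(s['eef_pos'])
X,c=cloud(d,s)
dark=c.max(1)<80
m=dark&(X[:,2]>.06)&(X[:,2]<.096)&(np.hypot(X[:,0]-.52,X[:,1]+.31)<.05)
F=X[m];F=F[F[:,2]>.082]
r=cv2.minAreaRect((F[:,:2]*1000).astype(np.float32));print(len(F),r)
# profile along fin
a=np.radians(74.6);e=np.array([np.cos(a),np.sin(a)]);n=np.array([-e[1],e[0]])
G=X[dark&(X[:,2]>.03)&(np.hypot(X[:,0]-.52,X[:,1]+.31)<.05)]
q=(G[:,:2]-np.array(r[0])/1000)@e;l=(G[:,:2]-np.array(r[0])/1000)@n
for k in np.arange(-.026,.026,.004):
    b=(q>k)&(q<k+.004);print(k.round(3),b.sum(),G[b,2].max().round(3) if b.any() else '',np.median(G[b,2]).round(3) if b.any() else '',(np.ptp(l[b&(G[:,2]>.08)])if (b&(G[:,2]>.08)).any() else 0))
blue=(c[:,2]>c[:,0]+30)&(X[:,2]>.05)&(X[:,2]<.065)&(np.hypot(X[:,0]-.54,X[:,1]+.25)<.1)
print(cv2.minAreaRect((X[blue][:,:2]*1000).astype(np.float32)))
E
python3 sc.py
```

```text
[ 0.50421216 -0.37816105  0.21960229]
913 ((522.6224975585938, -315.3561706542969), (45.03102493286133, 13.347245216369629), 74.74633026123047)
-0.026 1 0.084 0.084 0.0
-0.022 60 0.089 0.087 0.011599487419738017
-0.018 81 0.089 0.087 0.01334507846656861
-0.014 85 0.089 0.087 0.013316924630780616
-0.01 85 0.089 0.087 0.013212046719040155
-0.006 85 0.089 0.087 0.013195129904344842
-0.002 85 0.089 0.087 0.013143126969033053
0.002 85 0.089 0.087 0.013071598849463673
0.006 84 0.089 0.087 0.013030022253359929
0.01 99 0.09 0.087 0.012923918256591282
0.014 113 0.09 0.087 0.01291453106397784
0.018 134 0.089 0.084 0.012015324643815746
0.022 82 0.085 0.056 0.0048016440461921515
((536.9332885742188, -260.7120361328125), (69.19219207763672, 75.7264633178711), 74.817138671875)
```

```bash
python3 -c "
from h import *
go(.5160,-.3395,.077,74.8)"
```

```text
clk 23.4 pos [ 0.504  -0.3779  0.2189] yaw 74.8 -> shift [ 40.    2.  141.9] yaw 0.0 rows> 4.0
```

Call:
step_arm(
  commands=[
    {"x":20,"y":2,"z":30,"yaw":0},
    {"x":40,"y":2,"z":65,"yaw":0},
    {"x":40,"y":2,"z":95,"yaw":0},
    {"x":40,"y":2,"z":120,"yaw":0},
    {"x":40,"y":2,"z":136,"yaw":0},
    {"x":40,"y":2,"z":142,"yaw":0},
    {"x":40,"y":2,"z":142,"yaw":0},
    {"x":40,"y":2,"z":142,"yaw":0},
  ],
  jaw=28,
)

```text
clock: 24.07
eef_pos: [0.5172, -0.3406, 0.0785]
tool_rot: [[0.262, 0.965, -0.001], [0.965, -0.262, 0.001], [0.0, -0.001, -1.0]]
ft_force: [0.4, -0.4, 0.4]
grip_width: 0.327
grasp_force: 0.0
```

Call:
step_arm(
  commands=[
    {"x":0,"y":0,"z":0,"yaw":0},
    {"x":0,"y":0,"z":0,"yaw":0},
    {"x":0,"y":0,"z":0,"yaw":0},
    {"x":0,"y":0,"z":0,"yaw":0},
    {"x":0,"y":0,"z":0,"yaw":0},
    {"x":0,"y":0,"z":0,"yaw":0},
    {"x":0,"y":0,"z":0,"yaw":0},
  ],
  jaw=4,
  squeeze=80,
)

```text
clock: 24.65
eef_pos: [0.5177, -0.3417, 0.08]
tool_rot: [[0.262, 0.965, 0.002], [0.965, -0.262, -0.002], [-0.002, 0.002, -1.0]]
ft_force: [-1.0, -2.3, 6.6]
grip_width: 0.118
grasp_force: 78.9
```

Call:
step_arm(
  commands=[
    {"x":0,"y":0,"z":0,"yaw":0},
    {"x":0,"y":0,"z":0,"yaw":0},
    {"x":0,"y":0,"z":-3,"yaw":0},
    {"x":0,"y":0,"z":-6,"yaw":0},
    {"x":0,"y":0,"z":-9,"yaw":0},
    {"x":0,"y":0,"z":-12,"yaw":0},
    {"x":0,"y":0,"z":-12,"yaw":0},
    {"x":0,"y":0,"z":-12,"yaw":0},
  ],
  squeeze=120,
)

```text
clock: 25.32
eef_pos: [0.5171, -0.3408, 0.0908]
tool_rot: [[0.262, 0.965, -0.0], [0.965, -0.262, -0.0], [-0.0, 0.0, -1.0]]
ft_force: [-0.5, -0.6, -1.9]
grip_width: 0.088
grasp_force: 118.1
```

```bash
cat > tilt.py <<'E'
from h import *
import sys
s=state();print(s['clock'],s['eef_pos'],s['ft_force'],s['wrist_torque'],s['grip_width'])
d=snap('wrist',sys.argv[1]);np.savez('pics/%s.s.npz'%sys.argv[1],**s)
X,c=cloud(d,s);T=s['tool_rot'];L=(X-s['eef_pos'])@T
blue=(c[:,2]>c[:,0]+30)&(L[:,0]>-.02)&(L[:,0]<.21)&(abs(L[:,1])<.05)&(L[:,2]<.2)
B=L[blue];col=c[blue]
# per-x top height (-z in tool) of blue
for k in np.arange(-.02,.21,.015):
    b=(B[:,0]>k)&(B[:,0]<k+.015)
    if b.sum()>5: print(k.round(3),b.sum(),'z top/median/bot',*(-np.percentile(B[b,2],[3,50,97])).round(3),'y',np.percentile(B[b,1],[2,98]).round(3))
E
python3 tilt.py w10.png
```

```text
25.3167 [ 0.51714631 -0.34084316  0.09081213] [-0.52258691 -0.63555274 -1.87993335] [-0.18753981  0.05593732  0.02393686] 0.08839118067793436
0.025 83 z top/median/bot -0.035 -0.036 -0.037 y [-0.014  0.013]
0.04 1841 z top/median/bot -0.025 -0.032 -0.079 y [-0.037  0.036]
0.055 458 z top/median/bot -0.026 -0.028 -0.08 y [-0.038  0.036]
0.07 537 z top/median/bot -0.028 -0.03 -0.082 y [-0.039  0.036]
0.085 1964 z top/median/bot -0.029 -0.082 -0.083 y [-0.039  0.035]
0.1 2059 z top/median/bot -0.03 -0.083 -0.085 y [-0.039  0.035]
0.115 1958 z top/median/bot -0.032 -0.083 -0.085 y [-0.038  0.033]
0.13 355 z top/median/bot -0.079 -0.081 -0.082 y [-0.037  0.032]
```

Call:
step_arm(
  commands=[
    {"x":0,"y":0,"z":-4,"yaw":0},
    {"x":0,"y":0,"z":-10,"yaw":0},
    {"x":0,"y":0,"z":-18,"yaw":0},
    {"x":0,"y":0,"z":-26,"yaw":0},
    {"x":0,"y":0,"z":-32,"yaw":0},
    {"x":0,"y":0,"z":-36,"yaw":0},
    {"x":0,"y":0,"z":-38,"yaw":0},
    {"x":0,"y":0,"z":-38,"yaw":0},
  ],
)

```text
clock: 26.03
eef_pos: [0.5174, -0.341, 0.1296]
tool_rot: [[0.262, 0.965, 0.001], [0.965, -0.262, -0.001], [-0.0, 0.001, -1.0]]
ft_force: [0.6, -0.6, -1.1]
grip_width: 0.089
grasp_force: 118.0
```

```bash
python3 tilt.py w11.png
```

```text
26.0333 [ 0.51738351 -0.34096769  0.12957751] [ 0.61138992 -0.60722069 -1.10929004] [-0.17266583  0.06915271  0.01932769] 0.08916831352171203
0.025 94 z top/median/bot -0.035 -0.036 -0.037 y [-0.014  0.013]
0.04 1814 z top/median/bot -0.026 -0.035 -0.08 y [-0.037  0.036]
0.055 442 z top/median/bot -0.027 -0.029 -0.081 y [-0.038  0.036]
0.07 551 z top/median/bot -0.028 -0.031 -0.083 y [-0.038  0.036]
0.085 1984 z top/median/bot -0.031 -0.083 -0.085 y [-0.038  0.035]
0.1 2011 z top/median/bot -0.032 -0.085 -0.086 y [-0.039  0.035]
0.115 1933 z top/median/bot -0.034 -0.085 -0.087 y [-0.038  0.033]
0.13 406 z top/median/bot -0.081 -0.082 -0.084 y [-0.037  0.032]
```

Call:
step_arm(
  commands=[
    {"x":5,"y":0,"z":-8,"yaw":0},
    {"x":18,"y":2,"z":-22,"yaw":-1},
    {"x":40,"y":4,"z":-40,"yaw":-3},
    {"x":68,"y":7,"z":-58,"yaw":-5},
    {"x":100,"y":11,"z":-76,"yaw":-8},
    {"x":134,"y":15,"z":-92,"yaw":-11},
    {"x":168,"y":18,"z":-105,"yaw":-14},
    {"x":202,"y":22,"z":-115,"yaw":-17},
    {"x":236,"y":26,"z":-122,"yaw":-20},
    {"x":266,"y":29,"z":-125,"yaw":-23},
    {"x":291,"y":32,"z":-125,"yaw":-25},
    {"x":308,"y":34,"z":-125,"yaw":-26.5},
  ],
)

```text
clock: 27.08
eef_pos: [0.6311, -0.0493, 0.2543]
tool_rot: [[-0.2, 0.98, 0.001], [0.98, 0.2, 0.001], [0.001, 0.001, -1.0]]
ft_force: [0.2, -0.5, -2.4]
grip_width: 0.089
grasp_force: 118.2
```

Call:
step_arm(
  commands=[
    {"x":4,"y":-1,"z":0,"yaw":0},
    {"x":6,"y":-2,"z":0,"yaw":0},
    {"x":6,"y":-2,"z":0,"yaw":0},
  ],
)

```text
clock: 27.33
eef_pos: [0.6266, -0.047, 0.2538]
tool_rot: [[-0.196, 0.981, -0.001], [0.981, 0.196, -0.001], [-0.0, -0.001, -1.0]]
ft_force: [0.2, -0.2, -1.4]
grip_width: 0.09
grasp_force: 118.2
```

```bash
python3 tilt.py w12.png; python3 -c "
from h import *
go(.634,-.042,.255,101.5)"
```

```text
27.3333 [ 0.62658535 -0.04699309  0.25377343] [ 0.15933335 -0.20819695 -1.39257077] [-0.15928629 -0.0764403   0.02066705] 0.08987694554430839
0.025 93 z top/median/bot -0.035 -0.036 -0.038 y [-0.014  0.013]
0.04 1772 z top/median/bot -0.026 -0.035 -0.08 y [-0.037  0.036]
0.055 552 z top/median/bot -0.027 -0.029 -0.081 y [-0.039  0.037]
0.07 792 z top/median/bot -0.029 -0.033 -0.084 y [-0.039  0.036]
0.085 2073 z top/median/bot -0.031 -0.083 -0.085 y [-0.039  0.035]
0.1 2087 z top/median/bot -0.032 -0.085 -0.087 y [-0.039  0.035]
0.115 1935 z top/median/bot -0.034 -0.085 -0.087 y [-0.038  0.033]
0.13 406 z top/median/bot -0.081 -0.083 -0.084 y [-0.037  0.032]
clk 27.4 pos [ 0.6268 -0.0476  0.2539] yaw 101.3 -> shift [ 4.1  8.2 -1.1] yaw -0.2 rows> 1.0
```

Call:
step_arm(
  commands=[
    {"x":2,"y":5,"z":0,"yaw":0},
    {"x":2,"y":6,"z":0,"yaw":0},
    {"x":2,"y":6,"z":0,"yaw":0},
    {"x":2,"y":6,"z":0,"yaw":0},
  ],
  squeeze=50,
)

```text
clock: 27.72
eef_pos: [0.6329, -0.0444, 0.2537]
tool_rot: [[-0.196, 0.981, -0.0], [0.981, 0.196, -0.0], [-0.0, -0.0, -1.0]]
ft_force: [0.5, -0.6, -1.8]
grip_width: 0.085
grasp_force: 118.2
```

```bash
python3 tilt.py w13.png
```

```text
27.7167 [ 0.63292364 -0.04439289  0.25372082] [ 0.53488779 -0.56773485 -1.84404242] [-0.18933419 -0.01575749 -0.01683475] 0.08537243491694695
0.025 94 z top/median/bot -0.035 -0.036 -0.038 y [-0.014  0.013]
0.04 1804 z top/median/bot -0.026 -0.035 -0.08 y [-0.037  0.036]
0.055 588 z top/median/bot -0.027 -0.029 -0.082 y [-0.039  0.037]
0.07 792 z top/median/bot -0.029 -0.033 -0.084 y [-0.039  0.036]
0.085 2080 z top/median/bot -0.031 -0.083 -0.085 y [-0.039  0.035]
0.1 2084 z top/median/bot -0.032 -0.085 -0.087 y [-0.039  0.035]
0.115 1932 z top/median/bot -0.034 -0.085 -0.088 y [-0.038  0.033]
0.13 408 z top/median/bot -0.081 -0.083 -0.084 y [-0.037  0.032]
```

Call:
step_arm(
  commands=[
    {"x":0,"y":0,"z":0,"yaw":0},
    {"x":0,"y":0,"z":0,"yaw":0},
    {"x":0,"y":0,"z":0,"yaw":0},
  ],
  jaw=5,
  squeeze=50,
)

```text
clock: 28.02
eef_pos: [0.6329, -0.0439, 0.2538]
tool_rot: [[-0.196, 0.981, -0.0], [0.981, 0.196, -0.0], [-0.0, -0.0, -1.0]]
ft_force: [0.3, 0.3, -1.2]
grip_width: 0.087
grasp_force: 118.2
```

Call:
step_arm(
  commands=[
    {"x":0,"y":0,"z":0,"yaw":0},
    {"x":0,"y":0,"z":0,"yaw":0},
    {"x":0,"y":0,"z":0,"yaw":0},
  ],
  jaw=10,
  squeeze=50,
)

```text
clock: 28.27
eef_pos: [0.6329, -0.0438, 0.2538]
tool_rot: [[-0.196, 0.981, 0.0], [0.981, 0.196, -0.0], [-0.0, 0.0, -1.0]]
ft_force: [0.2, -0.5, -2.7]
grip_width: 0.123
grasp_force: 71.1
```

```bash
python3 tilt.py w14.png
```

```text
28.2667 [ 0.63291441 -0.04380233  0.25384393] [ 0.24350787 -0.52584469 -2.6511075 ] [-0.18403946  0.04242139  0.0029113 ] 0.12263391076419188
0.025 93 z top/median/bot -0.035 -0.036 -0.037 y [-0.014  0.013]
0.04 1805 z top/median/bot -0.026 -0.035 -0.08 y [-0.037  0.036]
0.055 585 z top/median/bot -0.027 -0.029 -0.081 y [-0.039  0.037]
0.07 797 z top/median/bot -0.029 -0.033 -0.084 y [-0.039  0.036]
0.085 2092 z top/median/bot -0.031 -0.083 -0.085 y [-0.039  0.035]
0.1 2085 z top/median/bot -0.032 -0.085 -0.087 y [-0.039  0.035]
0.115 1933 z top/median/bot -0.034 -0.085 -0.087 y [-0.039  0.033]
0.13 403 z top/median/bot -0.081 -0.083 -0.084 y [-0.037  0.032]
```

Call:
step_arm(
  commands=[
    {"x":0,"y":0,"z":0,"yaw":0},
    {"x":0,"y":0,"z":0,"yaw":0},
    {"x":0,"y":0,"z":0,"yaw":0},
  ],
  jaw=12,
  squeeze=20,
)

```text
clock: 28.57
eef_pos: [0.6329, -0.0438, 0.2538]
tool_rot: [[-0.196, 0.981, 0.0], [0.981, 0.196, -0.0], [-0.0, -0.0, -1.0]]
ft_force: [-0.4, 0.5, -2.7]
grip_width: 0.143
grasp_force: 35.9
```

```bash
python3 tilt.py w15.png
```

```text
28.5667 [ 0.632916   -0.0438266   0.25382192] [-0.41934443  0.52655559 -2.67097928] [-0.16194527 -0.00453538 -0.02119731] 0.1425433351570357
0.025 94 z top/median/bot -0.035 -0.036 -0.037 y [-0.014  0.013]
0.04 1823 z top/median/bot -0.026 -0.035 -0.08 y [-0.037  0.036]
0.055 585 z top/median/bot -0.027 -0.029 -0.081 y [-0.039  0.037]
0.07 800 z top/median/bot -0.029 -0.033 -0.084 y [-0.039  0.036]
0.085 2089 z top/median/bot -0.031 -0.083 -0.085 y [-0.039  0.035]
0.1 2073 z top/median/bot -0.032 -0.085 -0.087 y [-0.039  0.035]
0.115 1937 z top/median/bot -0.034 -0.085 -0.087 y [-0.038  0.033]
0.13 395 z top/median/bot -0.081 -0.082 -0.084 y [-0.037  0.032]
```

Call:
step_arm(
  commands=[
    {"x":0,"y":0,"z":0,"yaw":0},
    {"x":0,"y":0,"z":0,"yaw":0},
    {"x":0,"y":0,"z":0,"yaw":0},
  ],
  jaw=12.9,
)

```text
clock: 28.87
eef_pos: [0.6329, -0.0438, 0.2538]
tool_rot: [[-0.196, 0.981, -0.0], [0.981, 0.196, -0.0], [-0.0, -0.0, -1.0]]
ft_force: [0.2, 0.5, -2.0]
grip_width: 0.146
grasp_force: 19.9
```

```bash
python3 tilt.py w16.png | grep -v y=
```

```text
28.8667 [ 0.63290189 -0.04379965  0.25380691] [ 0.17084381  0.54083157 -1.96792527] [-0.10594901 -0.05067212  0.0270031 ] 0.14598978686507105
0.01 144 z top/median/bot -0.043 -0.063 -0.077 y [-0.03   0.012]
0.025 1052 z top/median/bot -0.035 -0.038 -0.092 y [-0.036  0.037]
0.04 494 z top/median/bot -0.038 -0.043 -0.099 y [-0.037  0.038]
0.055 1347 z top/median/bot -0.045 -0.102 -0.106 y [-0.037  0.037]
0.07 1809 z top/median/bot -0.051 -0.107 -0.112 y [-0.037  0.037]
0.085 1778 z top/median/bot -0.057 -0.113 -0.115 y [-0.037  0.037]
0.1 1879 z top/median/bot -0.063 -0.112 -0.114 y [-0.037  0.037]
0.115 2828 z top/median/bot -0.079 -0.112 -0.113 y [-0.036  0.036]
0.13 1986 z top/median/bot -0.087 -0.111 -0.113 y [-0.035  0.035]
```

Call:
step_arm(
  commands=[
    {"x":0,"y":0,"z":0,"yaw":0},
    {"x":0,"y":0,"z":0,"yaw":0},
    {"x":0,"y":0,"z":0,"yaw":0},
  ],
)

```text
clock: 29.17
eef_pos: [0.6329, -0.0438, 0.2538]
tool_rot: [[-0.196, 0.981, 0.0], [0.981, 0.196, 0.0], [0.0, 0.0, -1.0]]
ft_force: [0.7, 0.7, -3.0]
grip_width: 0.152
grasp_force: 20.0
```

```bash
python3 tilt.py w17.png | grep -v y=
```

```text
29.1667 [ 0.63290683 -0.04375204  0.25382763] [ 0.71040798  0.73193047 -3.02745362] [-0.07066697 -0.02880482 -0.05774094] 0.15207248959655054
-0.005 25 z top/median/bot -0.074 -0.081 -0.084 y [-0.032 -0.015]
0.01 693 z top/median/bot -0.045 -0.058 -0.08 y [-0.034  0.034]
0.025 1034 z top/median/bot -0.038 -0.041 -0.1 y [-0.037  0.037]
0.04 1025 z top/median/bot -0.044 -0.104 -0.11 y [-0.037  0.037]
0.055 1704 z top/median/bot -0.053 -0.111 -0.117 y [-0.037  0.037]
0.07 1553 z top/median/bot -0.06 -0.119 -0.123 y [-0.037  0.037]
0.085 1638 z top/median/bot -0.068 -0.122 -0.123 y [-0.037  0.037]
0.1 2209 z top/median/bot -0.086 -0.122 -0.124 y [-0.037  0.036]
0.115 2348 z top/median/bot -0.095 -0.123 -0.124 y [-0.037  0.036]
0.13 147 z top/median/bot -0.099 -0.103 -0.157 y [-0.038  0.037]
```

Call:
step_arm(
  commands=[
    {"x":0,"y":0,"z":0,"yaw":0},
    {"x":0,"y":0,"z":0,"yaw":0},
    {"x":0,"y":0,"z":0,"yaw":0},
    {"x":0,"y":0,"z":0,"yaw":0},
    {"x":0,"y":0,"z":0,"yaw":0},
    {"x":0,"y":0,"z":0,"yaw":0},
  ],
  jaw=13.2,
)

```text
clock: 29.72
eef_pos: [0.6329, -0.0439, 0.2538]
tool_rot: [[-0.196, 0.981, 0.0], [0.981, 0.196, -0.0], [-0.0, 0.0, -1.0]]
ft_force: [-1.1, 0.6, -1.8]
grip_width: 0.155
grasp_force: 14.5
```

```bash
python3 tilt.py w18.png | grep -v y=
```

```text
29.7167 [ 0.63291541 -0.04385049  0.25384132] [-1.12311078  0.63007766 -1.77014638] [-0.05373102 -0.03416591  0.03985011] 0.1548142292046958
-0.005 86 z top/median/bot -0.06 -0.08 -0.083 y [-0.033  0.035]
0.01 764 z top/median/bot -0.045 -0.055 -0.078 y [-0.034  0.034]
0.025 1000 z top/median/bot -0.039 -0.041 -0.101 y [-0.036  0.037]
0.04 1080 z top/median/bot -0.045 -0.107 -0.111 y [-0.037  0.037]
0.055 1628 z top/median/bot -0.054 -0.113 -0.119 y [-0.037  0.037]
0.07 1453 z top/median/bot -0.062 -0.121 -0.124 y [-0.037  0.037]
0.085 1607 z top/median/bot -0.07 -0.123 -0.125 y [-0.037  0.037]
0.1 2217 z top/median/bot -0.089 -0.124 -0.125 y [-0.037  0.036]
0.115 2063 z top/median/bot -0.096 -0.125 -0.126 y [-0.037  0.036]
0.13 117 z top/median/bot -0.102 -0.104 -0.16 y [-0.048  0.037]
```

Call:
step_arm(
  commands=[
    {"x":-7,"y":0,"z":0,"yaw":0},
    {"x":-14,"y":0,"z":0,"yaw":0},
    {"x":-20,"y":0,"z":4,"yaw":0},
    {"x":-22,"y":0,"z":12,"yaw":0},
    {"x":-22,"y":0,"z":20,"yaw":0},
    {"x":-22,"y":0,"z":28,"yaw":0},
    {"x":-22,"y":0,"z":34,"yaw":0},
    {"x":-22,"y":0,"z":35,"yaw":0},
    {"x":-22,"y":0,"z":35,"yaw":0},
  ],
)

```text
clock: 30.52
eef_pos: [0.6368, -0.0651, 0.2179]
tool_rot: [[-0.197, 0.98, -0.002], [0.98, 0.197, 0.0], [0.001, -0.002, -1.0]]
ft_force: [-0.2, 0.0, -1.3]
grip_width: 0.158
grasp_force: 14.5
```

```bash
python3 tilt.py w19.png | grep -v y=; python3 - <<'E'
from h import *
d=dict(np.load('pics/w19.png.npz'));s=dict(np.load('pics/w19.png.s.npz'))
X,c=cloud(d,s);ex=np.array([.98,.199]);ey=np.array([-.199,.98]);r=X[:,:2]-[.6355,.027]
a,b=r@ex,r@ey
g=(c[:,1]>c[:,0]+40)&(c[:,1]>c[:,2]+25)
# far wall: height max per y column at x in -.06..-.045 and lateral
for lo,hi in [(-.07,-.055),(.04,.055)]:
  for k in np.arange(.04,.1,.004):
    m=(a>lo)&(a<hi)&(b>k)&(b<k+.004)&(X[:,2]<.115)
    if m.sum()>3: print(lo,k.round(3),m.sum(),X[m,2].max().round(3))
E
```

```text
30.5167 [ 0.6368422  -0.06509292  0.21789514] [-0.15994169  0.01231688 -1.27732249] [-0.05788059 -0.06068889  0.02442034] 0.1575297635046476
-0.005 333 z top/median/bot -0.055 -0.075 -0.083 y [-0.03   0.036]
0.01 821 z top/median/bot -0.045 -0.05 -0.091 y [-0.029  0.034]
0.025 743 z top/median/bot -0.04 -0.042 -0.107 y [-0.037  0.037]
0.04 1259 z top/median/bot -0.05 -0.113 -0.119 y [-0.037  0.037]
0.055 1426 z top/median/bot -0.06 -0.122 -0.128 y [-0.037  0.037]
0.07 1335 z top/median/bot -0.069 -0.128 -0.13 y [-0.037  0.037]
0.085 1669 z top/median/bot -0.078 -0.13 -0.131 y [-0.037  0.037]
0.1 2164 z top/median/bot -0.099 -0.131 -0.133 y [-0.036  0.036]
0.115 735 z top/median/bot -0.106 -0.132 -0.134 y [-0.037  0.037]
-0.07 0.04 24 0.017
-0.07 0.044 39 0.017
-0.07 0.048 45 0.017
-0.07 0.052 45 0.016
-0.07 0.056 49 0.017
-0.07 0.06 72 0.017
-0.07 0.064 249 0.05
0.04 0.04 74 0.017
0.04 0.044 73 0.017
0.04 0.048 69 0.017
0.04 0.052 76 0.017
0.04 0.056 75 0.017
0.04 0.06 106 0.058
0.04 0.064 225 0.057
```

Call:
step_arm(
  commands=[
    {"x":6,"y":0,"z":0,"yaw":0},
    {"x":12,"y":0,"z":0,"yaw":0},
    {"x":18,"y":0,"z":0,"yaw":0},
    {"x":24,"y":0,"z":0,"yaw":0},
    {"x":30,"y":0,"z":0,"yaw":0},
    {"x":36,"y":0,"z":-1,"yaw":0},
    {"x":42,"y":0,"z":-3,"yaw":0},
    {"x":48,"y":0,"z":-5,"yaw":0},
    {"x":54,"y":0,"z":-7,"yaw":0},
    {"x":60,"y":0,"z":-9,"yaw":0},
    {"x":66,"y":0,"z":-11,"yaw":0},
    {"x":70,"y":0,"z":-13,"yaw":0},
  ],
)

```text
clock: 31.57
eef_pos: [0.6231, 0.0044, 0.2315]
tool_rot: [[-0.197, 0.98, -0.001], [0.98, 0.197, 0.0], [0.001, -0.001, -1.0]]
ft_force: [1.5, 0.1, -1.2]
grip_width: 0.154
grasp_force: 15.3
```

```bash
python3 tilt.py w20.png
```

```text
31.5667 [0.62306476 0.00437464 0.23152716] [ 1.47877828  0.0542703  -1.16531987] [-0.20600835 -0.04914911 -0.00526177] 0.15364872654338335
-0.02 1018 z top/median/bot -0.05 -0.063 -0.071 y [-0.036  0.037]
-0.005 1632 z top/median/bot -0.046 -0.051 -0.061 y [-0.035  0.037]
0.01 1430 z top/median/bot -0.046 -0.131 -0.142 y [-0.035  0.038]
0.025 1364 z top/median/bot -0.067 -0.143 -0.149 y [-0.035  0.038]
0.04 1161 z top/median/bot -0.084 -0.151 -0.156 y [-0.036  0.038]
0.055 979 z top/median/bot -0.102 -0.158 -0.162 y [-0.035  0.039]
0.07 296 z top/median/bot -0.127 -0.13 -0.147 y [-0.036  0.04 ]
```

Call:
step_arm(
  commands=[
    {"x":6,"y":0,"z":-1,"yaw":0},
    {"x":12,"y":0,"z":-2,"yaw":0},
    {"x":18,"y":0,"z":-4,"yaw":0},
    {"x":24,"y":0,"z":-5,"yaw":0},
    {"x":30,"y":0,"z":-6,"yaw":0},
    {"x":36,"y":0,"z":-8,"yaw":0},
    {"x":42,"y":0,"z":-9,"yaw":0},
    {"x":48,"y":0,"z":-10,"yaw":0},
    {"x":54,"y":0,"z":-11,"yaw":0},
    {"x":60,"y":0,"z":-12,"yaw":0},
    {"x":60,"y":0,"z":-12,"yaw":0},
  ],
)

```text
clock: 32.53
eef_pos: [0.6115, 0.0633, 0.2441]
tool_rot: [[-0.197, 0.98, 0.0], [0.98, 0.197, 0.0], [0.0, 0.0, -1.0]]
ft_force: [-0.1, -0.1, -1.5]
grip_width: 0.157
grasp_force: 15.0
```

```bash
python3 tilt.py w21.png
```

```text
32.5333 [0.61153345 0.06328889 0.24405755] [-0.12516245 -0.10643598 -1.54114604] [-0.2660798  -0.04126413  0.04938418] 0.15700255720852743
-0.02 1874 z top/median/bot -0.046 -0.049 -0.165 y [-0.035  0.037]
-0.005 699 z top/median/bot 0.013 -0.117 -0.175 y [-0.036  0.038]
0.01 144 z top/median/bot -0.104 -0.14 -0.157 y [-0.011  0.038]
```

Call:
step_arm(
  commands=[
    {"x":-8,"y":0,"z":-1,"yaw":0},
    {"x":-18,"y":0,"z":-2,"yaw":0},
    {"x":-28,"y":0,"z":-4,"yaw":0},
    {"x":-38,"y":0,"z":-6,"yaw":0},
    {"x":-48,"y":0,"z":-8,"yaw":0},
    {"x":-55,"y":0,"z":-10,"yaw":0},
    {"x":-55,"y":0,"z":-10,"yaw":0},
    {"x":-55,"y":0,"z":-10,"yaw":0},
    {"x":-55,"y":0,"z":-10,"yaw":0},
  ],
)

```text
clock: 33.33
eef_pos: [0.6224, 0.0083, 0.2538]
tool_rot: [[-0.196, 0.981, -0.0], [0.981, 0.196, 0.0], [0.0, 0.0, -1.0]]
ft_force: [0.1, -0.6, -1.2]
grip_width: 0.159
grasp_force: 15.1
```

```bash
python3 tilt.py w22.png
```

```text
33.3333 [0.62244002 0.00829465 0.2538342 ] [ 0.07039885 -0.64727369 -1.15116048] [0.0184156  0.04214919 0.01291552] 0.15885637248258738
-0.02 2536 z top/median/bot -0.047 -0.052 -0.159 y [-0.035  0.037]
-0.005 1513 z top/median/bot -0.059 -0.165 -0.174 y [-0.036  0.038]
0.01 149 z top/median/bot -0.091 -0.174 -0.176 y [-0.034  0.038]
0.025 24 z top/median/bot -0.151 -0.158 -0.2 y [-0.013  0.039]
```

View pics/w22.png

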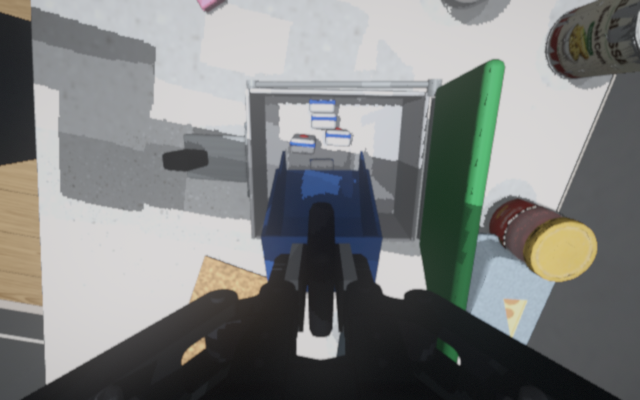

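Call:
step_arm(
  commands=[
    {"x":0,"y":0,"z":0,"yaw":0},
    {"x":0,"y":0,"z":0,"yaw":0},
    {"x":0,"y":0,"z":-8,"yaw":0},
    {"x":0,"y":0,"z":-24,"yaw":0},
    {"x":0,"y":0,"z":-42,"yaw":0},
    {"x":0,"y":0,"z":-60,"yaw":0},
    {"x":0,"y":0,"z":-72,"yaw":0},
    {"x":0,"y":0,"z":-78,"yaw":0},
    {"x":0,"y":0,"z":-78,"yaw":0},
    {"x":0,"y":0,"z":-78,"yaw":0},
  ],
  jaw=10,
  squeeze=80,
)

```text
clock: 34.22
eef_pos: [0.6224, 0.0083, 0.3317]
tool_rot: [[-0.197, 0.98, -0.0], [0.98, 0.197, -0.0], [-0.0, -0.0, -1.0]]
ft_force: [0.5, -0.3, -1.6]
grip_width: 0.129
grasp_force: 56.6
```

```bash
python3 -c "
from h import *
go(.548,-.157,.25,79.3)
s=state();print(s['grasp_force'],s['ft_force'])"
```

```text
clk 34.2 pos [0.6224 0.0083 0.3317] yaw 101.3 -> shift [-147.4 -105.4   81.7] yaw 22.0 rows> 5.0
56.649261116981506 [ 0.50025194 -0.25432851 -1.64526534]
```

Call:
step_arm(
  commands=[
    {"x":-8,"y":-6,"z":0,"yaw":1},
    {"x":-24,"y":-17,"z":0,"yaw":3},
    {"x":-46,"y":-33,"z":0,"yaw":6},
    {"x":-70,"y":-50,"z":0,"yaw":9},
    {"x":-94,"y":-67,"z":5,"yaw":13},
    {"x":-116,"y":-83,"z":15,"yaw":17},
    {"x":-133,"y":-95,"z":30,"yaw":20},
    {"x":-143,"y":-102,"z":48,"yaw":21.5},
    {"x":-147,"y":-105,"z":64,"yaw":22},
    {"x":-147,"y":-105,"z":76,"yaw":22},
    {"x":-147,"y":-105,"z":82,"yaw":22},
    {"x":-147,"y":-105,"z":82,"yaw":22},
  ],
)

```text
clock: 35.22
eef_pos: [0.5469, -0.1567, 0.2476]
tool_rot: [[0.186, 0.983, -0.005], [0.983, -0.186, 0.001], [0.0, -0.005, -1.0]]
ft_force: [0.4, 0.6, -1.7]
grip_width: 0.133
grasp_force: 56.7
```

Call:
step_arm(
  commands=[
    {"x":0,"y":0,"z":10,"yaw":0},
    {"x":0,"y":0,"z":22,"yaw":0},
    {"x":0,"y":0,"z":34,"yaw":0},
    {"x":0,"y":0,"z":42,"yaw":0},
    {"x":0,"y":0,"z":46,"yaw":0},
    {"x":0,"y":0,"z":46,"yaw":0},
    {"x":0,"y":0,"z":46,"yaw":0},
  ],
)

```text
clock: 35.8
eef_pos: [0.5488, -0.1566, 0.2042]
tool_rot: [[0.185, 0.983, 0.001], [0.983, -0.185, -0.0], [-0.0, 0.001, -1.0]]
ft_force: [-0.4, -0.2, -1.2]
grip_width: 0.133
grasp_force: 56.7
```

```bash
python3 tilt.py w23.png; python3 -c "
from h import *
go(.548,-.157,.178,79.3)"
```

```text
35.8 [ 0.54875604 -0.15659877  0.20419374] [-0.37152647 -0.17676688 -1.20668708] [0.03443759 0.0004501  0.0255052 ] 0.13296530270076665
-0.02 2296 z top/median/bot -0.047 -0.051 -0.159 y [-0.034  0.036]
-0.005 1198 z top/median/bot -0.159 -0.168 -0.174 y [-0.03   0.037]
0.01 96 z top/median/bot 0.007 -0.175 -0.176 y [-0.031  0.038]
0.025 20 z top/median/bot -0.153 -0.158 -0.166 y [0.037 0.039]
0.145 12 z top/median/bot -0.175 -0.176 -0.178 y [0.038 0.041]
clk 35.9 pos [ 0.5489 -0.1567  0.2045] yaw 79.3 -> shift [-0.5 -0.9 26.5] yaw 0.0 rows> 1.0
```

Call:
step_arm(
  commands=[
    {"x":0,"y":0,"z":6,"yaw":0},
    {"x":0,"y":0,"z":12,"yaw":0},
    {"x":0,"y":0,"z":18,"yaw":0},
    {"x":0,"y":0,"z":22,"yaw":0},
    {"x":0,"y":0,"z":22,"yaw":0},
  ],
  jaw=12.8,
  squeeze=20,
)

```text
clock: 36.27
eef_pos: [0.5508, -0.1572, 0.1851]
tool_rot: [[0.185, 0.983, 0.007], [0.983, -0.185, -0.002], [-0.001, 0.008, -1.0]]
ft_force: [0.2, 0.5, 14.1]
grip_width: 0.15
grasp_force: 24.4
```

```bash
python3 tilt.py w24.png
```

```text
36.2667 [ 0.55076342 -0.15719969  0.18505143] [ 0.20707807  0.53693635 14.11880632] [ 0.18509883 -0.00850826 -0.01792094] 0.14991586960547174
-0.02 2310 z top/median/bot -0.046 -0.051 -0.159 y [-0.036  0.035]
-0.005 1234 z top/median/bot -0.089 -0.167 -0.174 y [-0.033  0.036]
0.01 140 z top/median/bot -0.09 -0.174 -0.176 y [-0.034  0.036]
0.025 22 z top/median/bot -0.152 -0.159 -0.165 y [0.034 0.036]
0.145 12 z top/median/bot -0.157 -0.158 -0.159 y [0.035 0.038]
```

Call:
step_arm(
  commands=[
    {"x":-6,"y":0,"z":-3,"yaw":0},
    {"x":-14,"y":0,"z":-3,"yaw":0},
    {"x":-23,"y":0,"z":-3,"yaw":0},
    {"x":-31,"y":0,"z":-2,"yaw":0},
    {"x":-39,"y":0,"z":-1,"yaw":0},
    {"x":-47,"y":0,"z":0,"yaw":0},
    {"x":-55,"y":0,"z":2,"yaw":0},
    {"x":-61,"y":0,"z":4,"yaw":0},
    {"x":-61,"y":0,"z":4,"yaw":0},
  ],
)

```text
clock: 37.07
eef_pos: [0.5371, -0.2191, 0.1787]
tool_rot: [[0.186, 0.982, 0.001], [0.982, -0.186, -0.003], [-0.002, 0.002, -1.0]]
ft_force: [-2.4, -1.8, 10.0]
grip_width: 0.155
grasp_force: 25.0
```

```bash
python3 tilt.py w25.png
```

```text
37.0667 [ 0.53709801 -0.219108    0.17873866] [-2.43577183 -1.83027277  9.99198067] [-0.05341774  0.22224279 -0.04063446] 0.15480858599475794
-0.02 1237 z top/median/bot -0.048 -0.063 -0.111 y [-0.036  0.035]
-0.005 2371 z top/median/bot -0.046 -0.112 -0.13 y [-0.034  0.035]
0.01 1761 z top/median/bot -0.049 -0.139 -0.144 y [-0.035  0.036]
0.025 1687 z top/median/bot -0.072 -0.147 -0.152 y [-0.037  0.036]
0.04 1565 z top/median/bot -0.09 -0.155 -0.159 y [-0.037  0.036]
0.055 761 z top/median/bot -0.124 -0.161 -0.164 y [-0.037  0.035]
0.07 41 z top/median/bot -0.137 -0.142 -0.148 y [0.034 0.036]
```

Call:
step_arm(
  commands=[
    {"x":-10,"y":0,"z":3,"yaw":0},
    {"x":-22,"y":0,"z":8,"yaw":0},
    {"x":-33,"y":0,"z":13,"yaw":0},
    {"x":-46,"y":0,"z":20,"yaw":0},
    {"x":-60,"y":0,"z":29,"yaw":0},
    {"x":-72,"y":0,"z":39,"yaw":0},
    {"x":-83,"y":0,"z":50,"yaw":0},
    {"x":-93,"y":0,"z":56,"yaw":0},
    {"x":-103,"y":0,"z":62,"yaw":0},
    {"x":-110,"y":0,"z":69,"yaw":0},
    {"x":-116,"y":0,"z":75,"yaw":0},
    {"x":-116,"y":0,"z":75,"yaw":0},
  ],
)

```text
clock: 38.12
eef_pos: [0.5148, -0.3313, 0.1011]
tool_rot: [[0.186, 0.983, -0.002], [0.983, -0.186, 0.001], [0.0, -0.002, -1.0]]
ft_force: [-0.1, -0.6, 0.3]
grip_width: 0.151
grasp_force: 26.9
```

```bash
python3 tilt.py w26.png
```

```text
38.1167 [ 0.51477573 -0.33126333  0.10110578] [-0.14313281 -0.57064028  0.28569675] [ 0.06352329 -0.073884   -0.00699123] 0.1511174142866986
0.025 1072 z top/median/bot -0.036 -0.079 -0.081 y [-0.033  0.035]
0.04 3676 z top/median/bot -0.027 -0.08 -0.083 y [-0.036  0.037]
0.055 2757 z top/median/bot -0.03 -0.083 -0.085 y [-0.036  0.037]
0.07 2939 z top/median/bot -0.033 -0.086 -0.088 y [-0.036  0.037]
0.085 3189 z top/median/bot -0.036 -0.088 -0.09 y [-0.036  0.037]
0.1 3353 z top/median/bot -0.038 -0.091 -0.092 y [-0.036  0.037]
0.115 3626 z top/median/bot -0.042 -0.088 -0.091 y [-0.035  0.036]
0.13 918 z top/median/bot -0.084 -0.086 -0.087 y [-0.033  0.035]
```

Call:
step_arm(
  commands=[
    {"x":-4,"y":0,"z":5,"yaw":0},
    {"x":-8,"y":0,"z":10,"yaw":0},
    {"x":-12,"y":0,"z":15,"yaw":0},
    {"x":-15,"y":0,"z":19,"yaw":0},
    {"x":-15,"y":0,"z":20,"yaw":0},
    {"x":-15,"y":0,"z":20,"yaw":0},
    {"x":-15,"y":0,"z":20,"yaw":0},
  ],
)

```text
clock: 38.75
eef_pos: [0.513, -0.3456, 0.0831]
tool_rot: [[0.185, 0.983, 0.0], [0.983, -0.185, -0.001], [-0.001, 0.0, -1.0]]
ft_force: [0.5, -1.1, 1.4]
grip_width: 0.154
grasp_force: 26.5
```

Call:
step_arm(
  commands=[
    {"x":0,"y":0,"z":0,"yaw":0},
    {"x":0,"y":0,"z":0,"yaw":0},
    {"x":0,"y":0,"z":0,"yaw":0},
    {"x":0,"y":0,"z":-30,"yaw":0},
    {"x":-20,"y":0,"z":-70,"yaw":0},
    {"x":-45,"y":0,"z":-105,"yaw":0},
    {"x":-45,"y":0,"z":-140,"yaw":0},
    {"x":-45,"y":0,"z":-140,"yaw":0},
    {"x":-45,"y":0,"z":-140,"yaw":0},
    {"x":-45,"y":0,"z":-140,"yaw":0},
  ],
  jaw=40,
)

```text
clock: 39.58
eef_pos: [0.5041, -0.3889, 0.2222]
tool_rot: [[0.185, 0.983, -0.001], [0.983, -0.185, 0.001], [0.001, -0.001, -1.0]]
ft_force: [0.8, -0.1, 0.2]
grip_width: 0.469
grasp_force: 0.0
```

```bash
cat > pose.py <<'E'
from h import *
s=state();d=snap('wrist','w27.png');print(s['clock'],s['eef_pos'])
X,c=cloud(d,s)
F=X[(c.max(1)<80)&(X[:,2]>.082)&(X[:,2]<.097)&(np.hypot(X[:,0]-.52,X[:,1]+.31)<.06)]
r=cv2.minAreaRect((F[:,:2]*1000).astype(np.float32));print('fin',len(F),r,F[:,2].max())
blue=(c[:,2]>c[:,0]+30)&(X[:,2]>.053)&(X[:,2]<.066)&(np.hypot(X[:,0]-.532,X[:,1]+.24)<.11)
B=X[blue];r=cv2.minAreaRect((B[:,:2]*1000).astype(np.float32));print('walls',r,np.median(B[:,2]))
o=(c[:,0]>c[:,2]+35)&(c[:,0]>120)&(abs(X[:,2]-.004)<.006)&(np.hypot(X[:,0]-.532,X[:,1]+.244)<.125)
O=X[o];r=cv2.minAreaRect((O[:,:2]*1000).astype(np.float32));print('mat',len(O),r)
E
python3 pose.py
```

```text
39.5833 [ 0.50413762 -0.38890913  0.22218997]
fin 894 ((516.7360229492188, -324.7525939941406), (43.714027404785156, 13.426900863647461), 79.81864166259766) 0.08989087289173808
walls ((527.5245971679688, -269.2939758300781), (69.8556900024414, 75.5716552734375), 79.44477081298828) 0.057965824243949915
mat 1983 ((524.0986328125, -280.8757629394531), (122.86595153808594, 108.60240173339844), 79.21090698242188)
```

```bash
python3 -c "
from h import *
go(.5167,-.3248,.057,79.5)"
```

```text
clk 39.6 pos [ 0.5039 -0.3886  0.2212] yaw 79.3 -> shift [ 64.8   1.3 164.3] yaw -0.2 rows> 5.0
```

Call:
step_arm(
  commands=[
    {"x":22,"y":0,"z":15,"yaw":0},
    {"x":45,"y":1,"z":35,"yaw":0},
    {"x":64,"y":1,"z":65,"yaw":0},
    {"x":64,"y":1,"z":95,"yaw":0},
    {"x":64,"y":1,"z":120,"yaw":0},
    {"x":64,"y":1,"z":142,"yaw":0},
    {"x":64,"y":1,"z":157,"yaw":0},
    {"x":64,"y":1,"z":163,"yaw":0},
    {"x":64,"y":1,"z":163,"yaw":0},
    {"x":64,"y":1,"z":163,"yaw":0},
  ],
)

```text
clock: 40.47
eef_pos: [0.5172, -0.3265, 0.0594]
tool_rot: [[0.185, 0.983, -0.001], [0.983, -0.185, 0.001], [0.0, -0.001, -1.0]]
ft_force: [-0.3, -0.3, 0.5]
grip_width: 0.466
grasp_force: 0.0
```

Call:
step_arm(
  commands=[
    {"x":0,"y":0,"z":0,"yaw":0},
    {"x":0,"y":0,"z":0,"yaw":0},
    {"x":0,"y":0,"z":0,"yaw":0},
    {"x":0,"y":0,"z":0,"yaw":0},
    {"x":0,"y":0,"z":0,"yaw":0},
    {"x":0,"y":0,"z":-2,"yaw":0},
    {"x":0,"y":0,"z":-6,"yaw":0},
    {"x":0,"y":0,"z":-6,"yaw":0},
  ],
  jaw=4,
  squeeze=60,
)

```text
clock: 41.13
eef_pos: [0.5175, -0.3269, 0.0664]
tool_rot: [[0.185, 0.983, 0.001], [0.983, -0.185, -0.0], [-0.0, 0.001, -1.0]]
ft_force: [1.3, 0.0, -0.8]
grip_width: 0.151
grasp_force: 62.3
```

```bash
python3 -c "
from h import *
go(.5167+.0195*.1857,-.3248+.0195*.9826,.063,79.3)"
```

```text
clk 41.1 pos [ 0.5175 -0.3269  0.0664] yaw 79.3 -> shift [21.4 -1.2  3.4] yaw 0.0 rows> 1.0
```

Call:
step_arm(
  commands=[
    {"x":5,"y":0,"z":0,"yaw":0},
    {"x":12,"y":0,"z":0,"yaw":0},
    {"x":18,"y":0,"z":0,"yaw":0},
    {"x":19.5,"y":0,"z":2,"yaw":0},
    {"x":19.5,"y":0,"z":4,"yaw":0},
    {"x":19.5,"y":0,"z":6,"yaw":0},
    {"x":19.5,"y":0,"z":6.5,"yaw":0},
    {"x":19.5,"y":0,"z":6.5,"yaw":0},
    {"x":19.5,"y":0,"z":6.5,"yaw":0},
  ],
)

```text
clock: 41.88
eef_pos: [0.5209, -0.3074, 0.0608]
tool_rot: [[0.185, 0.983, 0.0], [0.983, -0.185, 0.0], [0.001, 0.0, -1.0]]
ft_force: [-2.8, 2.3, 9.6]
grip_width: 0.153
grasp_force: 63.9
```

Call:
step_arm(
  commands=[
    {"x":0,"y":0,"z":0,"yaw":0},
    {"x":0,"y":0,"z":0,"yaw":0},
    {"x":0,"y":0,"z":0,"yaw":0},
    {"x":0,"y":0,"z":0,"yaw":0},
    {"x":0,"y":0,"z":-30,"yaw":0},
    {"x":-20,"y":0,"z":-70,"yaw":0},
    {"x":-55,"y":0,"z":-105,"yaw":0},
    {"x":-85,"y":0,"z":-140,"yaw":0},
    {"x":-85,"y":0,"z":-180,"yaw":0},
    {"x":-85,"y":0,"z":-200,"yaw":0},
    {"x":-85,"y":0,"z":-200,"yaw":0},
    {"x":-85,"y":0,"z":-200,"yaw":0},
  ],
  jaw=40,
)

```text
clock: 42.88
eef_pos: [0.5057, -0.3921, 0.2613]
tool_rot: [[0.186, 0.983, 0.003], [0.983, -0.186, -0.003], [-0.002, 0.004, -1.0]]
ft_force: [-0.5, -0.1, -0.3]
grip_width: 0.471
grasp_force: 0.0
```

```bash
python3 pose.py
```

```text
42.8833 [ 0.50574233 -0.3920605   0.26127284]
fin 738 ((521.5557250976562, -306.24700927734375), (44.35436248779297, 13.11794376373291), 79.28822326660156) 0.08979710268706381
walls ((530.56396484375, -256.4011535644531), (57.489498138427734, 75.88726043701172), 78.80183410644531) 0.057884863239729134
mat 2239 ((524.8687744140625, -276.9029541015625), (129.26416015625, 108.72653198242188), 79.23002624511719)
```

```bash
python3 -c "
from h import *
go(.482,-.0015,.2,11.4)"
```

```text
clk 42.9 pos [ 0.5051 -0.3912  0.2591] yaw 79.3 -> shift [378.6 -94.9  59.1] yaw 67.9 rows> 10.0
```

Call:
step_arm(
  commands=[
    {"x":378,"y":-95,"z":0,"yaw":67.9},
    {"x":378,"y":-95,"z":0,"yaw":67.9},
    {"x":378,"y":-95,"z":0,"yaw":67.9},
    {"x":378,"y":-95,"z":0,"yaw":67.9},
    {"x":378,"y":-95,"z":0,"yaw":67.9},
    {"x":378,"y":-95,"z":0,"yaw":67.9},
    {"x":378,"y":-95,"z":0,"yaw":67.9},
    {"x":378,"y":-95,"z":0,"yaw":67.9},
    {"x":378,"y":-95,"z":10,"yaw":67.9},
    {"x":378,"y":-95,"z":40,"yaw":67.9},
    {"x":378,"y":-95,"z":60,"yaw":67.9},
    {"x":378,"y":-95,"z":60,"yaw":67.9},
  ],
  jaw=45,
)

```text
clock: 43.93
eef_pos: [0.4769, 0.0002, 0.1932]
tool_rot: [[0.979, 0.202, -0.014], [0.202, -0.979, 0.001], [-0.014, -0.003, -1.0]]
ft_force: [-0.7, -0.0, -1.0]
grip_width: 0.525
grasp_force: 0.0
```

```bash
python3 -c "
from h import *
s=state();d=snap('wrist','w30.png')
X,c=cloud(d,s)
F=X[(c.max(1)<80)&(X[:,2]>.055)&(X[:,2]<.09)&(np.hypot(X[:,0]-.485,X[:,1])<.045)]
r=cv2.minAreaRect((F[:,:2]*1000).astype(np.float32));print(len(F),r,F.min(0),F.max(0))
go(.482,-.0015,.049,11.4)"
```

```text
820 ((479.53216552734375, -1.8912372589111328), (31.56578254699707, 18.896024703979492), 10.728523254394531) [ 0.46328166 -0.01250213  0.05502537] [0.49581487 0.00901054 0.07583933]
clk 44.0 pos [ 0.4789 -0.0011  0.1958] yaw 11.6 -> shift [  4.3   1.3 146.8] yaw 0.2 rows> 4.0
```

Call:
step_arm(
  commands=[
    {"x":3,"y":0.8,"z":30,"yaw":0},
    {"x":3,"y":0.8,"z":65,"yaw":0},
    {"x":3,"y":0.8,"z":95,"yaw":0},
    {"x":3,"y":0.8,"z":120,"yaw":0},
    {"x":3,"y":0.8,"z":138,"yaw":0},
    {"x":3,"y":0.8,"z":146,"yaw":0},
    {"x":3,"y":0.8,"z":147,"yaw":0},
    {"x":3,"y":0.8,"z":147,"yaw":0},
  ],
)

```text
clock: 44.65
eef_pos: [0.4858, -0.003, 0.0529]
tool_rot: [[0.98, 0.198, 0.001], [0.198, -0.98, -0.0], [0.001, 0.0, -1.0]]
ft_force: [0.5, 0.5, 0.1]
grip_width: 0.527
grasp_force: 0.0
```

Call:
step_arm(
  commands=[
    {"x":0,"y":0,"z":0,"yaw":0},
    {"x":0,"y":0,"z":0,"yaw":0},
    {"x":0,"y":0,"z":0,"yaw":0},
    {"x":0,"y":0,"z":0,"yaw":0},
    {"x":0,"y":0,"z":0,"yaw":0},
    {"x":0,"y":0,"z":0,"yaw":0},
  ],
  jaw=10,
  squeeze=60,
)

```text
clock: 45.15
eef_pos: [0.4857, -0.0008, 0.054]
tool_rot: [[0.981, 0.195, 0.003], [0.195, -0.981, 0.003], [0.003, -0.002, -1.0]]
ft_force: [-1.3, 7.9, 4.9]
grip_width: 0.194
grasp_force: 60.3
```

Call:
step_arm(
  commands=[
    {"x":0.4,"y":0,"z":-2,"yaw":0},
    {"x":0.9,"y":0,"z":-4.3,"yaw":0},
    {"x":1.5,"y":0,"z":-6.5,"yaw":0},
    {"x":2.1,"y":0,"z":-8.6,"yaw":0},
    {"x":2.8,"y":0,"z":-10.7,"yaw":0},
    {"x":3.6,"y":0,"z":-12.8,"yaw":0},
    {"x":4.5,"y":0,"z":-14.9,"yaw":0},
    {"x":5.4,"y":0,"z":-16.9,"yaw":0},
    {"x":6.4,"y":0,"z":-18.9,"yaw":0},
    {"x":7.4,"y":0,"z":-20.9,"yaw":0},
    {"x":8,"y":0,"z":-22,"yaw":0},
    {"x":8,"y":0,"z":-22,"yaw":0},
  ],
)

```text
clock: 46.15
eef_pos: [0.4934, 0.0008, 0.0732]
tool_rot: [[0.981, 0.196, 0.001], [0.196, -0.981, 0.003], [0.001, -0.003, -1.0]]
ft_force: [6.2, 7.1, -16.9]
grip_width: 0.196
grasp_force: 59.2
```

Call:
step_arm(
  commands=[
    {"x":0.7,"y":0,"z":-1,"yaw":0},
    {"x":1.6,"y":0,"z":-2.7,"yaw":0},
    {"x":2.4,"y":0,"z":-3.9,"yaw":0},
    {"x":3.2,"y":0,"z":-5,"yaw":0},
    {"x":4.1,"y":0,"z":-6.4,"yaw":0},
    {"x":5,"y":0,"z":-7.6,"yaw":0},
    {"x":5.9,"y":0,"z":-8.8,"yaw":0},
    {"x":6.8,"y":0,"z":-9.9,"yaw":0},
    {"x":7.2,"y":0,"z":-10.5,"yaw":0},
    {"x":7.5,"y":0,"z":-11.5,"yaw":0},
    {"x":7.5,"y":0,"z":-11.5,"yaw":0},
  ],
)

```text
clock: 47.07
eef_pos: [0.5004, 0.0021, 0.0839]
tool_rot: [[0.981, 0.196, -0.0], [0.196, -0.981, 0.003], [0.0, -0.003, -1.0]]
ft_force: [7.2, 5.6, -21.9]
grip_width: 0.191
grasp_force: 59.2
```

```bash
cat > lid.py <<'E'
from h import *
print(state()['ft_force'])
for n in ['top','scene']:
    d=snap(n,'lid_%s.png'%n);X,c=cloud(d)
    g=(c[:,1]>c[:,0]+40)&(c[:,1]>c[:,2]+25)&(X[:,2]>.08)&(X[:,2]<.3)&(np.hypot(X[:,0]-.6355,X[:,1]-.027)<.13)
    G=X[g]
    if len(G)<50: print(n,len(G));continue
    a=(G[:,:2]-[.6355,.027])@[.98,.199];p=np.polyfit(a,G[:,2],1);print(n,len(G),a.min(),a.max(),'slope',p[0],'z0',p[1])
E
python3 lid.py
```

```text
[  7.24581582   5.60250455 -21.86670234]
top 1103 -0.0846011730362989 0.08127967972601483 slope -0.14594098871972397 z0 0.12223300374059691
scene 664 -0.08636593155387072 0.08159417714091463 slope -0.1322007755701267 z0 0.1231469975589893
```

Call:
step_arm(
  commands=[
    {"x":0.5,"y":0,"z":-0.8,"yaw":0},
    {"x":1,"y":0,"z":-1.6,"yaw":0},
    {"x":1.5,"y":0,"z":-2.4,"yaw":0},
    {"x":2,"y":0,"z":-3.2,"yaw":0},
    {"x":2.4,"y":0,"z":-4,"yaw":0},
    {"x":2.8,"y":0,"z":-4.8,"yaw":0},
    {"x":3,"y":0,"z":-5.4,"yaw":0},
    {"x":3,"y":0,"z":-5.4,"yaw":0},
  ],
)

```text
clock: 47.83
eef_pos: [0.5027, 0.0025, 0.0872]
tool_rot: [[0.98, 0.197, -0.002], [0.197, -0.98, 0.002], [-0.002, -0.003, -1.0]]
ft_force: [10.4, 4.1, -36.3]
grip_width: 0.191
grasp_force: 59.6
```

```bash
python3 lid.py
```

```text
[ 10.39833885   4.05137252 -36.3348129 ]
top 1143 -0.08684247725212889 0.08064661915594638 slope 0.002152992339285119 z0 0.11041061694674946
scene 930 -0.08917359038471065 0.0835843702677792 slope 0.008430715071537066 z0 0.11149128031609355
```

Call:
step_arm(
  commands=[
    {"x":0,"y":0,"z":1.5,"yaw":0},
    {"x":0,"y":0,"z":1.5,"yaw":0},
    {"x":0,"y":0,"z":1.5,"yaw":0},
    {"x":0,"y":0,"z":1.5,"yaw":0},
    {"x":0,"y":0,"z":-20,"yaw":0},
    {"x":-10,"y":0,"z":-55,"yaw":0},
    {"x":-30,"y":0,"z":-90,"yaw":0},
    {"x":-60,"y":0,"z":-125,"yaw":0},
    {"x":-80,"y":0,"z":-150,"yaw":0},
    {"x":-80,"y":0,"z":-150,"yaw":0},
    {"x":-80,"y":0,"z":-150,"yaw":0},
  ],
  jaw=45,
)

```text
clock: 48.85
eef_pos: [0.4249, -0.0148, 0.2439]
tool_rot: [[0.98, 0.198, 0.007], [0.198, -0.98, -0.001], [0.007, 0.002, -1.0]]
ft_force: [0.1, -0.1, -0.1]
grip_width: 0.527
grasp_force: 0.0
```

```bash
python3 lid.py; python3 - <<'E'
from h import *
i=cv2.imread('pics/lid_top.png')[80:300,200:440];cv2.imwrite('pics/final.png',cv2.resize(i,None,fx=2.7,fy=2.7,interpolation=cv2.INTER_CUBIC))
E
```

```text
[ 0.11496534 -0.12402001 -0.14647799]
top 1722 -0.08854018355978226 0.08183765752757566 slope 0.0005743042713976525 z0 0.11069595393143002
scene 1228 -0.09166077479163885 0.08087617541864678 slope 0.009647966819831462 z0 0.11148717602595287
```

View pics/final.png

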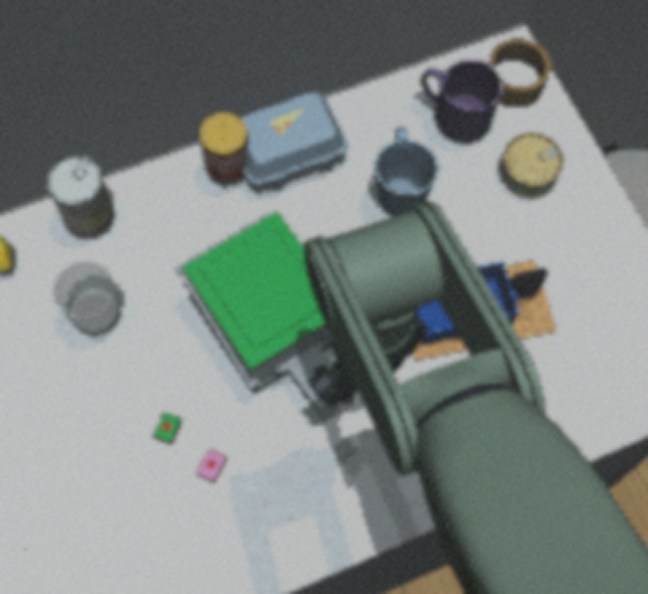

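```bash
python3 - <<'E'
from h import *
for f in ['pics/top1.png.npz','pics/lid_top.png.npz']:
    d=dict(np.load(f));X,c=cloud(d)
    g=(c[:,1]>c[:,0]+40)&(c[:,1]>c[:,2]+25)&(X[:,2]>.08)&(X[:,2]<.3)&(np.hypot(X[:,0]-.6355,X[:,1]-.027)<.13)
    G=X[g];a=(G[:,:2]-[.6355,.027])@[.98,.199];print(np.polyfit(a,G[:,2],1))
    F=X[(c.max(1)<80)&(X[:,2]>.08)&(X[:,2]<.097)&(np.hypot(X[:,0]-.52,X[:,1]+.31)<.06)];print(len(F),F.mean(0))
print(hand_in())
E
```

```text
[0.00188395 0.11058249]
36 [ 0.51928698 -0.31354448  0.08685632]
[0.0005743  0.11069595]
40 [ 0.51802731 -0.30523351  0.08655462]
the job is handed in; nothing more can be done
None
```

The job is handed in. All five tablets found (three were spilled) are in the tub, the empty scoop stands upright about 1.5 mm from the mat's middle by camera, and the lid was eased shut by its lever; no verdict came back.

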